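Return four desk tools to their shadow mats

ROBOT

A 6-joint arm with a two-finger parallel gripper is mounted at the origin on a cart in front of the work surface, level with it; the furniture and walls round the work are solid. World frame = base frame: x ahead of the robot, y to its left, z up, the work surface at z = 0. Lengths are in m, angles in rad, forces in N, time in s.
With the tool pointing down it reaches from about 0.35 to 0.975 m from the base axis. Payload 4.9 kg.
Tool frame: the origin (TCP) lies at the very end of the fingers, on their centre line; the grasp point (between the pads) lies 19 mm behind it; z points along the fingers, y is the line along which they close (so a half turn about z gives the same grasp; the last joint's range is limited). The gripper opens to 85 mm and grips with 20 to 120 N. Pads are 22 mm wide; open, the fingers measure 114 mm over their backs; the gripper's body (76 mm by 85 mm) begins 54 mm behind the grasp point. The pads swing forward as they close: fully open they stand 13 mm farther back than shut.
Start: joints at [-1.393, 0.053, 1.613, -0, 1.476, -0.119], TCP at [0.183, -0.598, 0.231] pointing down, gripper open.
Joint ranges: [-3.01, 3.01], [-1.01, 2.22], [0.06, 2.58], [-1.02, 4.17], [0.09, 2.62], [-3.14, 3.14]. Speed limits (rad/s): [2.57, 2.57, 3.14, 3.14, 3.14, 3.14].

INTERFACE

Orientations are given as a rotation vector (axis times angle).
In Python, from station import get_obs, get_image, finish_job gives the robot as it stands. The module is installed in compiled form; this text tells all that it offers.
- The arm moves only by the tool carry_out, never from a script. Its argument "rows" is a list of rows, each a list of 7 numbers: the turn, a rotation vector about the tool's x, y, z as a fraction of full scale, then the shift along the tool's x, y, z as a fraction of full scale, then the closure, from -1 (fully open) to 1 (shut). A call has 1 to 5 rows; each row is the pose to reach, as a shift and turn from the pose commanded when the call began, along the tool's axes at that moment, turning the shorter way round; what a row does not reach only later rows make up. Full scale, the value 1, is 300 mm for a shift and pi rad for a turn. A row lasts 1/10 s, in which the tool goes at most 50 mm and 8.59 degrees, less where a joint would pass 70% of its speed; a pose out of reach is approached as far as the arm can. A call with a number of a shift or a turn outside -1 to 1 is refused whole. A call with a gripper value outside its range is refused whole. The fingers move at their own pace and stop on an object; "force" is the grip in N (left out, the last holds). Time passes only in rows, so rows that repeat a pose let the fingers close. It gives the time, the measured TCP pose, the force, the opening and the grip force at its end, in the units of the state.
- get_obs(): the state, without advancing time (a new reading comes with each control period).
- get_image(name): name is "scene" or "side" or "wrist"; returns a dict with "img" (384x512x3 uint8, blue, green, red), "mtx" (3x3 intrinsics, pixels), "R" (3x3) and "t" (3): a world point X has camera coordinates R X + t. Camera axes: x right, y down, z forward; pixel columns grow to the right and rows downward; lengths in m; the calibration is good to about 2 mm. A picture is of the moment at which its call begins. There is no depth.
- finish_job(): hands the job in; it is judged then, once.
The state is a dict: "t": time; "q": joint angles; "dq": joint speeds; "effort": joint torques, N m; "tool_pos": TCP position; "tool_rot": TCP orientation; "contact_force": force on the tool from outside, world axes, zero at the start; "wrist_torque": the same for the moment, N m; "opening": finger opening in m; "grip_force": force on a finger pad.
Only numpy, scipy, OpenCV 4.12 (cv2) and the standard library are available. Lean on these libraries where they do the work, as an engineer would, in place of code of your own. Each camera call takes 0.05 s, during which the arm holds its last target. There are 200 camera calls.

TASK

Tidy the desk: put each of the four loose tools (red stapler, black-handled stamp, red-handled screwdriver, yellow gauge) on the blue mat that bears its own white silhouette, lying or standing squarely on that silhouette. The screwdriver and the gauge must point the same way as their silhouettes, the stapler and the stamp may face either way along theirs; the stamp stands upright. Set each one down without dropping it, let go, and leave all four at rest in place.

Things in the scene. Friction and masses are not known exactly. Their poses are not given: they have to be found in the camera images.
- stapler_mid (a point): centre of the red and black desk stapler, half-way up; 135 (x) x 34 (y) x 41 (z) mm, 0.2 kg, loose, standing on its base (this point is 20.5 mm above its underside). Its x axis runs along it, z up. The base is 34 mm wide and 8 mm high; above 24 mm the rigid upper arm is 28 mm wide: grip it across y at the middle. The stapler does not open.
- stamp_mid (a point): centre of the office stamp with the black handle, half-way up; 28 (x) x 41 (y) x 80 (z) mm, 0.045 kg, loose, standing upright on its wooden foot (17 mm high, longer along y). This point is 40 mm above its underside; z up. The round black knob, 24 mm thick, spans 46 to 80 mm above the underside: take it there. Not to be confused with the orange-brown wooden stamps, which stay where they are.
- driver_mid (a point): grip point on the red handle of the small screwdriver, half-way up; the handle is 80 mm long (y), 16 mm wide and 19 mm high, flat-sided, does not roll; 0.06 kg, loose, lying. This point is 9.5 mm above its underside. The y axis runs along the tool from tip to handle end: the handle reaches from 23 mm to -y to 57 mm to +y of here, the thin steel blade's tip lies 108 mm from here to -y; whole length 166 mm. z up. Grip the handle across x.
- gauge_mid (a point): grip point on the flat yellow gauge, half-way up; 34 (x) x 91 (y) x 9 (z) mm, 0.03 kg, loose, lying flat. This point is 4.5 mm above its underside, on the 14 mm wide body. The y axis runs from the thin silver stem to the wide head: the 34 mm wide head spans 21 to 32 mm from here to +y and the body ends at 38 mm, the stem's tip lies 53 mm from here to -y. z up. Grip the 14 mm body across x, here.
- spot_stapler (a point): on the upper face, 16 mm above the desk, of the fixed blue foam mat with the stapler's white silhouette (a long rounded rectangle about 141 x 42 mm; mat 158 x 56 mm): the centre of the silhouette, over which the stapler's listed point belongs. x along the silhouette, z up.
- spot_stamp (a point): on the upper face, 16 mm above the desk, of the fixed blue foam mat with the stamp's white silhouette (a short rectangle 36 x 49 mm with a blue ring in it; mat 56 x 70 mm): the centre of the silhouette, over which the stamp's listed point belongs. y along its longer side, z up.
- spot_driver (a point): on the upper face, 16 mm above the desk, of the fixed blue foam mat with the screwdriver's white silhouette (broad rounded handle, narrow blade; mat 46 x 186 mm): the point on the silhouette's handle, 63 mm from its handle end, over which the screwdriver's listed point belongs. y runs from blade tip to handle, as on the screwdriver, z up.
- spot_gauge (a point): on the upper face, 16 mm above the desk, of the fixed blue foam mat with the gauge's white silhouette (wide head like a T, narrow stem; mat 56 x 113 mm): the point over which the gauge's listed point belongs. y runs from stem to head, as on the gauge, z up.
Not all that is in view belongs to the job. Leave any green or turquoise look-alike of the part that bears stamp_mid alone.

How it is judged:
By the outcome, as a careful person would: the job done as asked, in the order asked, and still so for the second after the job is handed in, with the robot touching nothing.
It also fails if it takes over 128 s, if anything falls off the work surface, if the arm or the gripper's body presses on something with over 40 N, if the wrist force passes 120 N, or if a joint passes its speed limit or range.

## Working session

There is one attempt and no reset: what is moved stays moved. The work goes in short steps, Python scripts to look and compute and a tool call to move; the robot and the scene stay as the last step left them, time stands still between calls to the robot, and variables do not carry over. Pictures are saved under pics/ and viewed, at most 14 in all, crops included, and the job is handed in when it is done.

Besides the shell and the picture viewer there is one more tool, called after "Call:" as name(argument=value, ...) on one line, values as JSON. carry_out: Moves the arm, as the interface text tells. Shift numbers are shares of 300 mm and turn numbers shares of pi rad, none past 1 either way. Its arguments: {"type":"object","properties":{"rows":{"type":"array"},"force":{"type":"number"}},"required":["rows"]}

```bash
mkdir -p pics
cat > h.py <<'E'
import numpy as np, cv2
from station import get_obs, get_image, finish_job
from scipy.spatial.transform import Rotation as Rn
def save(name,cam):
    d=get_image(cam); cv2.imwrite(f'pics/{name}.png',d['img']); np.savez(f'pics/{name}.npz',**d); return d
def crop(name,u0,v0,u1,v1,s,out):
    im=cv2.imread(f'pics/{name}.png')[v0:v1,u0:u1]; cv2.imwrite(f'pics/{out}.png',cv2.resize(im,None,fx=s,fy=s,interpolation=cv2.INTER_CUBIC))
def w(name,uv,z):
    d=np.load(f'pics/{name}.npz'); uv=np.atleast_2d(np.array(uv,float))
    c=-d['R'].T@d['t']; r=(np.linalg.inv(d['mtx'])@np.c_[uv,np.ones(len(uv))].T).T@d['R']
    return c+r*((z-c[2])/r[:,2])[:,None]
def p(name,X):
    d=np.load(f'pics/{name}.npz'); x=np.atleast_2d(X)@d['R'].T+d['t']; x=x@d['mtx'].T; return x[:,:2]/x[:,2:]
E
python3 - <<'E'
from h import *
for c in ['scene','side','wrist']:
    d=save(c+'0',c); print(c,-d['R'].T@d['t'],d['R'][2],d['mtx'][0,0])
a=[cv2.imread(f'pics/{c}0.png') for c in ['scene','side','wrist']]
cv2.imwrite('pics/s0.png',cv2.resize(a[0],(800,600),interpolation=cv2.INTER_CUBIC))
cv2.imwrite('pics/sw.png',cv2.resize(np.hstack(a[1:]),(800,300)))
o=get_obs();print(o['tool_rot'],o['tool_pos'],o['t'])
E
```

```text
scene [-0.51808774 -1.13373393  0.74483914] [ 0.6122279   0.67671511 -0.40894213] 492.3927463301653
side [0.99172532 0.44797016 1.2704884 ] [-0.37266105 -0.34436457 -0.86170574] 453.2282782602989
wrist [ 0.26382422 -0.57331416  0.37101993] [-0.31173227 -0.09351797 -0.94555665] 339.41983533726807
[-3.10542442e+00 -4.64197481e-01  7.07305896e-05] [ 0.18268622 -0.59717667  0.23032369] 0.15
```

View pics/s0.png

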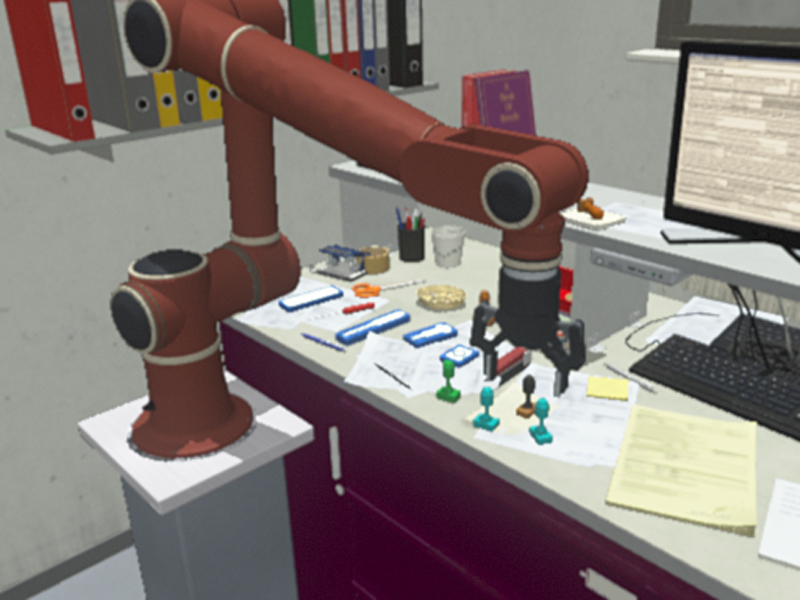

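View pics/sw.png

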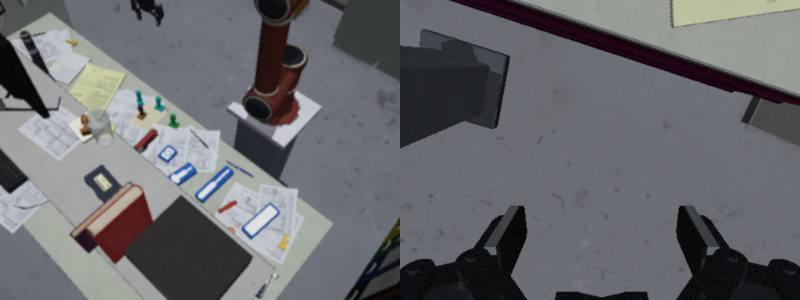

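The scene view shows the arm, four mats, and stamps: black-handled at about (528,395), green (448,380), turquoise (487,408) and (541,420). The side view has everything in a clear top-down view, so I'll enlarge that.

Run:
```python
from h import *
crop('side0',125,105,285,225,5,'c1'); crop('side0',225,200,385,320,5,'c2')
```

```text
(no output)
```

View pics/c1.png

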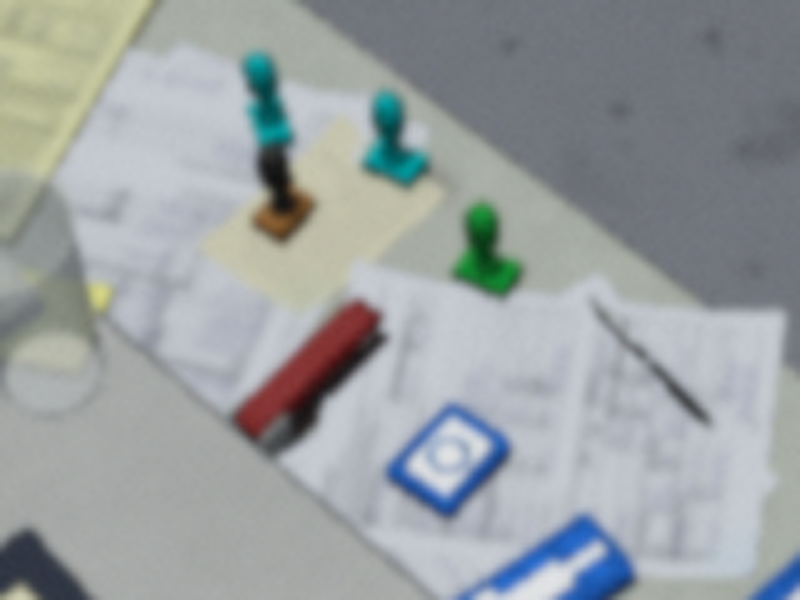

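View pics/c2.png

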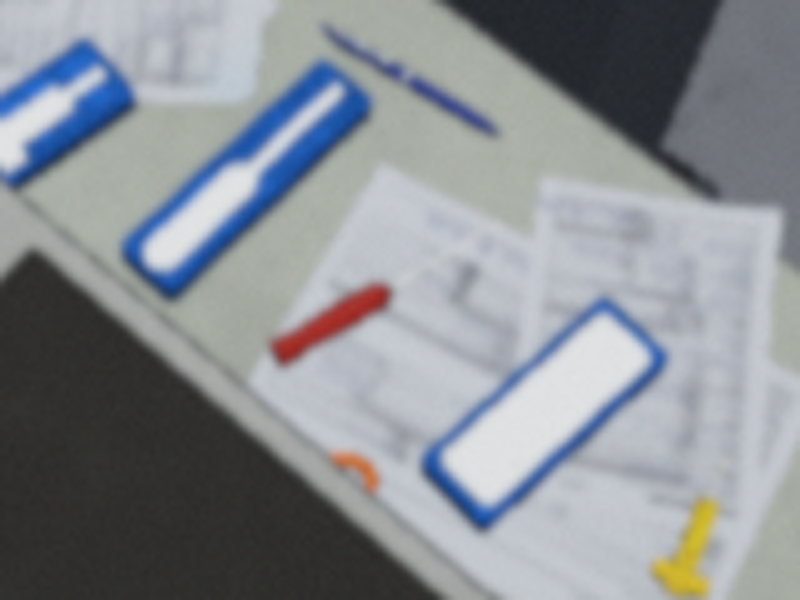

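Candidates for the stamp: black knob on wooden foot at side crop c1 (280,190), side px (181,143). It's the only one with a black handle. The turquoise ones (268,100) and (395,140), the green one (487,250) and the orange-brown wooden stamps on the shelf stay. Stapler is at c1 (310,370), driver at c2 (335,325), gauge at c2 (690,550), and the mats are all visible. Now measuring.

```bash
cat >> h.py <<'E'
def blobs(name,kind,amin=15):
    im=cv2.imread(f'pics/{name}.png'); h=cv2.cvtColor(im,cv2.COLOR_BGR2HSV); H,S,V=cv2.split(h)
    m={'red':((H<8)|(H>172))&(S>130)&(V>60),'yellow':(H>20)&(H<32)&(S>160)&(V>100),'blue':(H>100)&(H<118)&(S>140)&(V>90)}[kind].astype(np.uint8)
    n,l,s,c=cv2.connectedComponentsWithStats(m)
    return [(l==i) for i in range(1,n) if s[i,4]>=amin]
def rect(name,mask,z,hull=False):
    v,u=np.nonzero(mask); P=w(name,np.c_[u,v],z)[:,:2]
    (c,wh,a)=cv2.minAreaRect((P*1000).astype(np.float32)); m=P.mean(0)*1000
    e=np.linalg.eigh(np.cov(P.T))[1][:,1]
    return np.round(m,1),np.round(c,1),np.round(wh,1),round(a,1),'pca',round(np.degrees(np.arctan2(e[1],e[0])),1),(u.mean().round(1),v.mean().round(1)),len(u)
E
python3 - <<'E'
from h import *
for k,z in [('blue',.016),('red',.03),('yellow',.006)]:
    for b in blobs('side0',k):
        if k=='blue':
            # fill
            cs,_=cv2.findContours(b.astype(np.uint8),cv2.RETR_EXTERNAL,cv2.CHAIN_APPROX_NONE); f=np.zeros(b.shape,np.uint8); cv2.drawContours(f,cs,-1,1,-1)
            print(k,rect('side0',f,z)); i=f.astype(bool)&~b
            if i.sum()>10: print('   in',rect('side0',i,z))
        else: print(k,rect('side0',b,z))
E=None
q=lambda u,v,o:(o[0]+(u+.5)/5-.5,o[1]+(v+.5)/5-.5)
A=(125,105);B=(225,200)
pr=lambda n,l,o,z:print(n,(w('side0',[q(*x,o) for x in l],z)[:,:2]*1000).round(0).tolist())
pr('stamp foot corners top z17',[(252,215),(285,190),(313,205),(282,232)],A,.017)
pr('stamp knob c z63',[(271,163)],A,.063)
pr('stapler red top ends',[(235,418),(258,440),(380,318),(358,300)],A,.041)
pr('driver handle end,front, tip',[(280,352),(384,292),(470,240)],B,.0095)
pr('gauge head end, body, stem tip',[(683,590),(712,505),(728,463)],B,.0045)
pr('stamp sil',[(455,415),(495,450),(450,500),(408,467),(448,456)],A,.016)
pr('driver sil tip,handle end',[(342,86),(155,265)],B,.016)
E
```

```text
blue (array([ 523.7, -160.4]), array([ 514. , -171.1]), array([66. , 50.3]), 3.2, 'pca', np.float64(151.4), (np.float64(214.6), np.float64(200.4)), 72)
blue (array([518.9, -75.5]), array([523.5, -76.5]), array([16.4, 74.6]), 77.3, 'pca', np.float64(166.8), (np.float64(234.6), np.float64(214.9)), 86)
blue (array([474.9,  47.2]), array([486.5,  48.8]), array([ 18.2, 183.3]), 89.4, 'pca', np.float64(177.3), (np.float64(272.6), np.float64(229.2)), 162)
blue (array([531.9, -38.8]), array([539.2, -38. ]), array([22.3, 98.6]), 89.6, 'pca', np.float64(177.4), (np.float64(240.1), np.float64(224.5)), 147)
blue (array([481.2,  79.3]), array([486.9,  77.2]), array([ 18.1, 182.8]), 88.5, 'pca', np.float64(179.6), (np.float64(279.1), np.float64(236.8)), 231)
blue (array([549.6, 291.6]), array([538. , 301.3]), array([42.7, 82.2]), 44.7, 'pca', np.float64(130.3), (np.float64(319.5), np.float64(297.3)), 64)
red (array([-157.1,  -40.5]), array([-153.1,  -42.5]), array([105.5,  50.2]), 13.3, 'pca', np.float64(-159.7), (np.float64(368.8), np.float64(100.3)), 224)
red (array([-17.3, -11. ]), array([-24.7
[... 1159 characters left out ...]
at64(55.1)), 16)
yellow (array([494.9, 404.5]), array([491.7, 399.6]), array([50.7, 23.1]), 31.3, 'pca', np.float64(-163.2), (np.float64(362.2), np.float64(310.7)), 66)
stamp foot corners top z17 [[466.0, -413.0], [435.0, -412.0], [431.0, -388.0], [462.0, -387.0]]
stamp knob c z63 [[447.0, -405.0]]
stapler red top ends [[594.0, -283.0], [596.0, -260.0], [477.0, -271.0], [476.0, -292.0]]
driver handle end,front, tip [[559.0, 153.0], [488.0, 174.0], [425.0, 191.0]]
gauge head end, body, stem tip [[513.0, 414.0], [461.0, 397.0], [434.0, 389.0]]
stamp sil [[487.0, -193.0], [488.0, -154.0], [535.0, -149.0], [536.0, -187.0], [512.0, -174.0]]
driver sil tip,handle end [[399.0, 65.0], [570.0, 62.0]]
```

```bash
cat >> h.py <<'E'
def go(x,y,z,yaw=None,cur=None):
    """shift (tool axes, /0.3) and turn z(/pi) to put TCP at x,y,z [mm], tool-x at yaw deg, tool straight down"""
    o=get_obs(); R=Rn.from_rotvec(o['tool_rot']); t=np.array(o['tool_pos']) if cur is None else np.array(cur)/1000
    cy=np.degrees(np.arctan2(R.as_matrix()[1,0],R.as_matrix()[0,0]))
    T=Rn.from_euler('z',cy if yaw is None else yaw,degrees=True)*Rn.from_rotvec([np.pi,0,0])
    print('at',np.round(np.array(o['tool_pos'])*1000,1),'yaw',round(cy,1),'t',round(o['t'],2),'open',round(o['opening']*1000,1),'F',np.round(o['contact_force'],1),'grip',round(o['grip_force'],1))
    print('row',np.round(np.r_[(R.inv()*T).as_rotvec()/np.pi,R.inv().apply(np.array([x,y,z])/1000-t)/.3],4).tolist())
E
python3 -c "
from h import *
go(450,-330,260,4.5)"
```

```text
at [ 182.7 -597.2  230.3] yaw 17.0 t 0.15 open 85.3 F [ 0.1  0.6 -0.5] grip 0.0
row [-0.0005, -0.0, 0.0695, 1.1125, -0.5913, -0.0977]
```

Call:
carry_out(rows=[[0,0,0.0695,0.55,-0.3,-0.1,-1],[0,0,0.0695,0.55,-0.3,-0.1,-1],[0,0,0.0695,0.55,-0.3,-0.1,-1],[0,0,0.0695,0.55,-0.3,-0.1,-1],[0,0,0.0695,0.55,-0.3,-0.1,-1]])

```text
t: 0.65
tool_pos: [0.3172, -0.4607, 0.2625]
tool_rot: [3.138, 0.132, 0.003]
contact_force: [0.1, -1.1, 0.5]
opening: 0.0852
grip_force: 0.0
```

```bash
python3 -c "
from h import *
go(450,-330,260,4.5)"
```

```text
at [ 317.2 -460.7  262.5] yaw 4.8 t 0.65 open 85.2 F [ 0.1 -1.1  0.5] grip 0.0
row [0.0003, -0.0006, 0.0017, 0.4776, -0.397, 0.0087]
```

Call:
carry_out(rows=[[0,0,0,0.48,-0.4,0.0,-1],[0,0,0,0.48,-0.4,0.0,-1],[0,0,0,0.48,-0.4,0.0,-1],[0,0,0,0.48,-0.4,0.0,-1],[0,0,0,0.48,-0.4,0.0,-1]])

```text
t: 1.15
tool_pos: [0.4503, -0.33, 0.2607]
tool_rot: [-3.138, -0.131, -0.0]
contact_force: [-0.2, -0.6, 0.0]
opening: 0.0856
grip_force: 0.0
```

```bash
python3 -c "
from h import *
save('w1','wrist'); go(450,-330,260,4.5)
im=cv2.imread('pics/w1.png'); cv2.imwrite('pics/w1b.png',cv2.resize(im,(800,600),interpolation=cv2.INTER_CUBIC))"
```

```text
at [ 449.  -331.5  260.7] yaw 4.7 t 1.2 open 85.2 F [-0.6 -0.4 -0.7] grip 0.0
row [-0.0001, 0.0003, 0.001, 0.0036, -0.0048, 0.0024]
```

View pics/w1b.png

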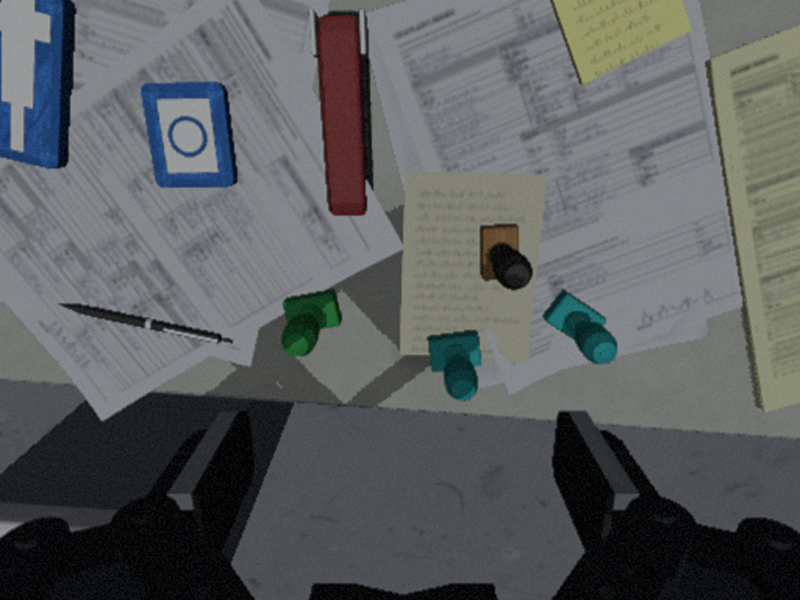

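The wrist view shows the stapler (red arm from (340,15) to (347,213)), the black-knob stamp (foot (480-518, 225-280), knob top (515,270)), the green and turquoise look-alikes at (310,320), (455,360) and (585,325), and the stamp mat at (188,135).

Run:
```python
from h import *
f=1/1.5625
pr=lambda n,l,z:print(n,(w('w1',np.array(l)*f,z)[:,:2]*1000).round(1).tolist())
pr('foot top corners',[(481,227),(517,225),(519,277),(484,280)],.017)
pr('knob top c',[(516,274)],.078)
pr('stapler red',[(319,15),(358,12),(366,213),(330,215)],.041)
pr('stapler base',[(312,12),(312,50),(367,12),(372,180)],.008)
pr('stamp mat sil',[(159,98),(212,97),(217,171),(165,174)],.016)
pr('stamp mat',[(142,84),(223,82),(236,184),(156,187)],.016)
pr('teal knobs, edge',[(460,380),(598,346),(298,343)],.07)
for b in blobs('w1','red',300): print(rect('w1',b,.041))
print('side check',p('side0',[[.4475,-.4,.017],[.4475,-.4,.078]]))
d=np.load('pics/w1.npz');print(-d['R'].T@d['t'])
```

```text
foot top corners [[468.2, -386.2], [471.9, -412.1], [433.0, -419.6], [428.5, -393.7]]
knob top c [[451.0, -402.2]]
stapler red [[592.2, -267.7], [595.8, -291.1], [475.3, -303.3], [471.9, -279.0]]
stapler base [[598.9, -257.9], [576.1, -258.5], [601.9, -294.0], [494.1, -304.3]]
stamp mat sil [[537.1, -157.3], [540.7, -193.1], [491.9, -195.0], [486.8, -158.2]]
stamp mat [[545.0, -146.5], [550.8, -200.8], [484.0, -208.3], [477.1, -151.3]]
teal knobs, edge [[370.0, -377.1], [403.4, -467.3], [388.5, -264.4]]
(array([ 537.1, -284.1]), array([ 533.6, -283.9]), array([119.2,  24.5]), 6.0, 'pca', np.float64(-174.3), (np.float64(218.8), np.float64(71.7)), 2416)
side check [[181.4487783  146.50426179]
 [178.88944664 135.2690527 ]]
[ 0.53482058 -0.32368236  0.40157683]
```

Run:
```python
from h import *
go(450,-402,120,10)
q=lambda u,v,o=(125,105):(o[0]+(u+.5)/5-.5,o[1]+(v+.5)/5-.5)
print(w('side0',[q(285,455),q(387,338)],.004)*1000)
```

```text
at [ 449.  -331.5  260.7] yaw 4.7 t 1.2 open 85.2 F [-0.6 -0.4 -0.7] grip 0.0
row [-0.0001, 0.0003, -0.0296, -0.0155, 0.2346, 0.469]
[[ 579.48705404 -259.22042177    4.        ]
 [ 469.31243538 -276.85245667    4.        ]]
```

Call:
carry_out(rows=[[0,0,-0.03,-0.015,0.235,0.05,-0.4],[0,0,-0.03,-0.015,0.235,0.15,-0.4],[0,0,-0.03,-0.015,0.235,0.3,-0.4],[0,0,-0.03,-0.015,0.235,0.46,-0.4],[0,0,-0.03,-0.015,0.235,0.46,-0.4]], force=30)

```text
t: 1.7
tool_pos: [0.444, -0.4002, 0.1143]
tool_rot: [-3.117, -0.266, 0.016]
contact_force: [-1.1, 1.0, -0.3]
opening: 0.06
grip_force: 0.0
```

Run:
```python
from h import *
save('w2','wrist'); go(450,-402,44,10)
crop('w2',156,184,356,384,3,'w2b')
```

```text
at [ 446.2 -402.   119. ] yaw 9.8 t 1.75 open 59.8 F [0.3 1.4 0.8] grip 0.0
row [-0.0025, 0.0016, -0.0012, 0.0139, 0.004, 0.2498]
```

View pics/w2b.png

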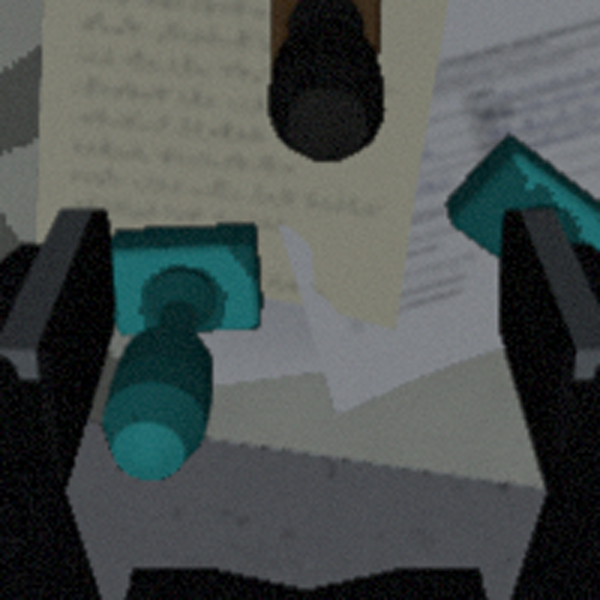

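Run:
```python
from h import *
u=lambda a,b:(156+(a+.5)/3-.5,184+(b+.5)/3-.5)
print(w('w2',[u(327,125)],.080)*1000, w('w2',[u(270,100),u(383,100)],.07)*1000)
print(w('w2',[u(270,30),u(380,30)],.017)*1000)
print(p('w2',[[.450,-.402,.08],[.4462,-.402,.119]]))
```

```text
[[ 451.12381901 -403.21876603   80.        ]] [[ 449.97289645 -392.10247281   70.        ]
 [ 453.86490651 -413.9476285    70.        ]]
[[ 445.72165299 -390.25571026   17.        ]
 [ 450.45209422 -416.9757105    17.        ]]
[[262.18401898 226.78006852]
 [260.64067748 269.97143278]]
```

The knob is centred at (451,-403), between the fingers and clear of the turquoise ones. Descend and grip.

Call:
carry_out(rows=[[0,0,0,0.015,0.007,0.13,-0.4],[0,0,0,0.015,0.007,0.25,-0.4],[0,0,0,0.015,0.007,0.25,-0.4],[0,0,0,0.015,0.007,0.25,1],[0,0,0,0.015,0.007,0.25,1]], force=30)

```text
t: 2.25
tool_pos: [0.4558, -0.4066, 0.0525]
tool_rot: [3.125, 0.27, 0.006]
contact_force: [-0.3, -0.7, 0.5]
opening: 0.0317
grip_force: 0.0
```

Call:
carry_out(rows=[[0,0,0,0,0,0,1],[0,0,0,0,0,0,1],[0,0,0,0,0,0,1],[0,0,0,0,0,-0.1,1],[0,0,0,0,0,-0.2,1]])

```text
t: 2.75
tool_pos: [0.4541, -0.4042, 0.1097]
tool_rot: [-3.13, -0.271, 0.0]
contact_force: [0.3, -0.3, -0.2]
opening: 0.0224
grip_force: 29.7
```

Run:
```python
from h import *
go(514,-176,160,5); save('s3','side'); save('w3','wrist')
```

```text
at [ 454.1 -404.2  109.7] yaw 9.9 t 2.75 open 22.4 F [ 0.3 -0.3 -0.2] grip 29.7
row [-0.0, 0.0001, 0.0273, 0.3275, -0.7149, -0.1678]
```

Call:
carry_out(rows=[[0,0,0.027,0.06,-0.13,-0.1,1],[0,0,0.027,0.13,-0.28,-0.168,1],[0,0,0.027,0.2,-0.43,-0.168,1],[0,0,0.027,0.26,-0.57,-0.168,1],[0,0,0.027,0.32,-0.7,-0.168,1]])

```text
t: 3.35
tool_pos: [0.5131, -0.1789, 0.1594]
tool_rot: [3.138, 0.138, 0.002]
contact_force: [0.2, 0.5, -0.5]
opening: 0.0227
grip_force: 29.9
```

Call:
carry_out(rows=[[0,0,0,0,0,0,1],[0,0,0,0,0,0,1]])

```text
t: 3.55
tool_pos: [0.5129, -0.1803, 0.1589]
tool_rot: [3.138, 0.142, 0.001]
contact_force: [-0.1, 0.3, -0.4]
opening: 0.0222
grip_force: 30.0
```

Run:
```python
from h import *
save('w4','wrist'); go(514,-176,160,5)
im=cv2.imread('pics/w4.png'); cv2.imwrite('pics/w4b.png',cv2.resize(im,(800,600),interpolation=cv2.INTER_CUBIC))
```

```text
at [ 512.7 -181.2  158.9] yaw 5.1 t 3.6 open 22.1 F [-0.2 -0.6 -0.8] grip 30.0
row [0.0002, -0.0001, 0.0004, 0.0057, -0.0169, -0.0038]
```

View pics/w4b.png

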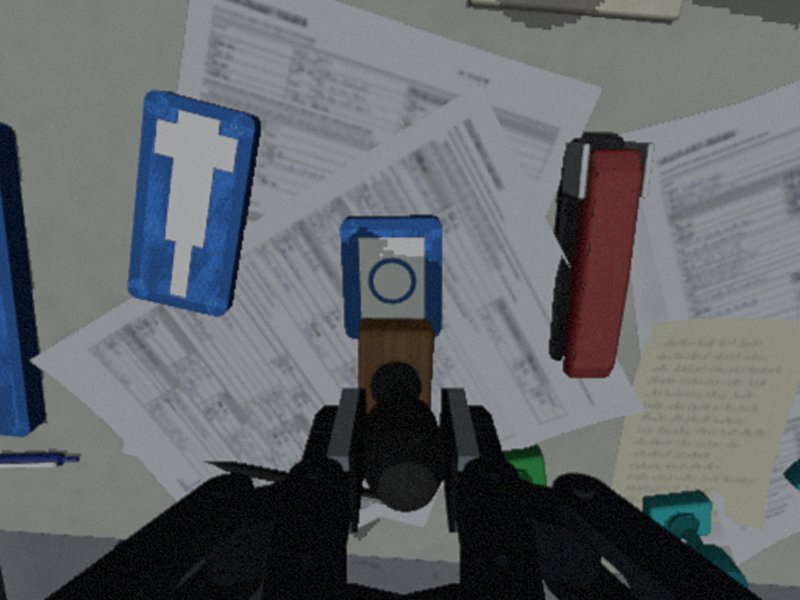

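This shows the stamp held upright in the fingers (foot edge at (359..433,319)), the stamp mat ahead of it (ring at (392,281)), and the gauge mat with T silhouette (head top (185,112), stem end (178,297)). The stapler also shows fully: red arm plus black base.

Run:
```python
from h import *
f=1/1.5625
pr=lambda n,l,z:print(n,(w('w4',np.array(l)*f,z)[:,:2]*1000).round(1).tolist())
pr('sil',[(359,238),(424,238),(392,281)],.016)
pr('mat',[(343,217),(439,215),(442,335),(347,337)],.016)
pr('foot far top edge',[(359,320),(433,319)],.159-.048+.017)
pr('foot far bottom edge',[(359,320),(433,319)],.159-.048)
pr('gauge sil: headtop mid, stem end, head L, head R, stem sides',[(195,117),(179,297),(155,150),(237,163),(172,240),(206,243)],.016)
pr('gauge mat',[(147,92),(260,118),(228,316),(130,293)],.016)
pr('stapler red',[(589,150),(641,150),(612,377),(565,375)],.041)
pr('stapler base far/near ends',[(585,135),(625,138),(552,357)],.008)
```

```text
sil [[536.6, -155.1], [539.8, -190.2], [514.1, -174.9]]
mat [[547.2, -145.8], [552.9, -196.9], [484.4, -206.4], [478.2, -151.9]]
foot far top edge [[531.9, -164.0], [534.6, -189.5]]
foot far bottom edge [[525.4, -163.1], [528.4, -191.1]]
gauge sil: headtop mid, stem end, head L, head R, stem sides [[590.8, -68.8], [493.9, -56.4], [572.9, -47.8], [570.2, -89.7], [526.4, -54.1], [526.4, -72.5]]
gauge mat [[600.5, -45.5], [593.3, -101.5], [485.0, -83.7], [493.8, -29.2]]
stapler red [[593.4, -261.4], [595.6, -285.7], [478.3, -297.9], [477.1, -272.3]]
stapler base far/near ends [[600.2, -269.0], [600.6, -290.2], [473.0, -274.9]]
```

Call:
carry_out(rows=[[0,0,0,0.022,-0.014,0.1,1],[0,0,0,0.022,-0.014,0.2,1],[0,0,0,0.022,-0.014,0.28,1],[0,0,0,0.022,-0.014,0.29,1],[0,0,0,0.022,-0.014,0.29,1]])

```text
t: 4.1
tool_pos: [0.5185, -0.1773, 0.0715]
tool_rot: [-3.138, -0.135, 0.001]
contact_force: [-0.2, -0.2, -0.6]
opening: 0.0226
grip_force: 29.3
```

Run:
```python
from h import *
save('w5','wrist'); save('s5','side'); go(519,-176.5,65,5.5)
a=cv2.imread('pics/w5.png')[150:384,150:390]; b=cv2.imread('pics/s5.png')[165:215,180:250]
cv2.imwrite('pics/w5b.png',np.hstack([cv2.resize(a,(462,450),interpolation=cv2.INTER_CUBIC),cv2.resize(b,(330,450),interpolation=cv2.INTER_CUBIC)]))
```

```text
at [ 519.7 -177.4   73.2] yaw 5.0 t 4.2 open 22.5 F [ 0.6 -0.6  0. ] grip 29.3
row [0.0004, -0.0006, -0.0029, -0.0021, -0.0033, 0.0274]
```

View pics/w5b.png

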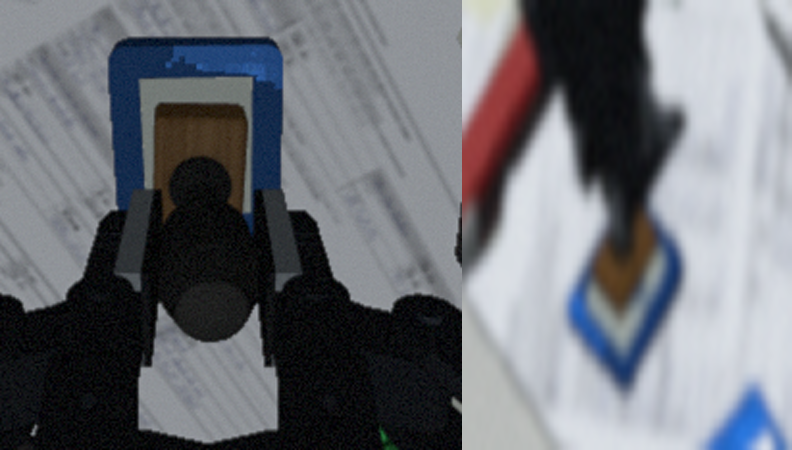

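Run:
```python
from h import *
u=lambda a,b:(150+a/1.925,150+b/1.925)
pr=lambda n,l,z:print(n,(w('w5',[u(*x) for x in l],z)[:,:2]*1000).round(1).tolist())
pr('sil far corners',[(140,80),(251,79)],.016)
pr('sil side pts',[(142,140),(251,140)],.016)
for z in (.022,.025): pr('foot bottom far %g'%z,[(155,104),(247,104)],z)
```

```text
sil far corners [[536.4, -155.0], [539.7, -189.9]]
sil side pts [[515.8, -156.7], [518.9, -192.2]]
foot bottom far 0.022 [[531.0, -160.5], [533.4, -189.0]]
foot bottom far 0.025 [[532.1, -160.7], [534.5, -188.7]]
```

Call:
carry_out(rows=[[0,0,0,0.005,-0.006,0.01,1],[0,0,0,0.005,-0.006,0.019,1],[0,0,0,0.005,-0.006,0.024,1],[0,0,0,0.005,-0.006,0.024,1]])

```text
t: 4.6
tool_pos: [0.5222, -0.1746, 0.068]
tool_rot: [3.138, 0.138, 0.005]
contact_force: [-2.2, 1.5, 11.2]
opening: 0.0226
grip_force: 30.2
```

Run:
```python
from h import *
go(519,-176.5,65,5.5)
```

```text
at [ 522.2 -174.6   68. ] yaw 5.1 t 4.6 open 22.6 F [-2.2  1.5 11.2] grip 30.2
row [0.0004, -0.0011, -0.0025, -0.0112, 0.0052, 0.01]
```

In contact (11 N), so release and rise.

Call:
carry_out(rows=[[0,0,0,0,0,-0.002,0.2],[0,0,0,0,0,-0.002,-0.2],[0,0,0,0,0,-0.002,-0.2],[0,0,0,0,0,-0.1,-0.2],[0,0,0,0,0,-0.26,-0.2]])

```text
t: 5.1
tool_pos: [0.5172, -0.1728, 0.1386]
tool_rot: [-3.134, -0.138, 0.013]
contact_force: [1.1, -1.2, -0.6]
opening: 0.0512
grip_force: 0.0
```

Call:
carry_out(rows=[[0,0,0,0,0,-0.1,-0.2],[0,0,0,0,0,-0.17,-0.2],[0,0,0,0,0,-0.17,-0.2]])

```text
t: 5.4
tool_pos: [0.5222, -0.1752, 0.1975]
tool_rot: [3.135, 0.138, 0.01]
contact_force: [0.5, 0.3, 0.6]
opening: 0.0514
grip_force: 0.0
```

Run:
```python
from h import *
save('w6','wrist'); go(535,-281,100,6)
crop('w6',180,100,440,295,3,'w6b')
```

```text
at [ 521.  -174.7  194.8] yaw 5.0 t 5.45 open 50.9 F [-0.6 -0.1  0.2] grip 0.0
row [0.0005, -0.0008, -0.0053, 0.0146, 0.3566, 0.3165]
```

View pics/w6b.png

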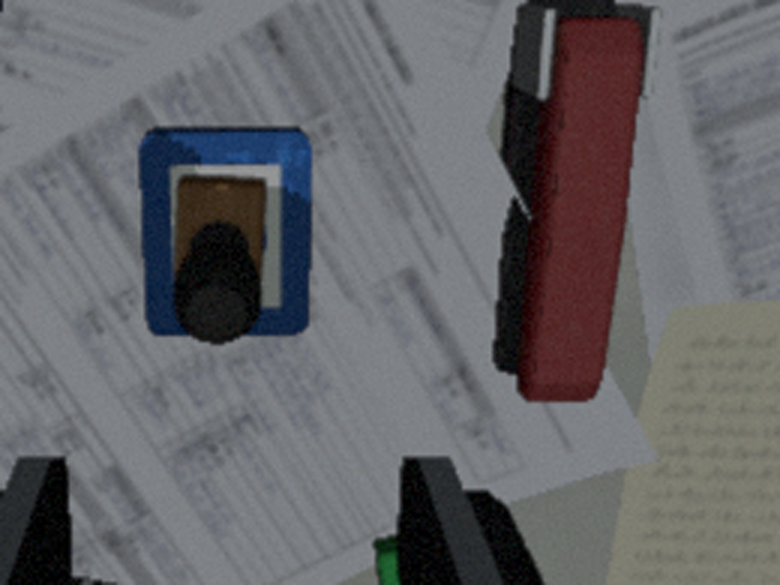

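The stamp stands within its silhouette, at most 1.5 mm off. The stapler arm is at crop (580,210). I'll triangulate it from the three wrist views.

Run:
```python
from h import *
f=1/1.5625
V={'w1':np.array([(319,15),(358,12),(366,213),(330,215)])*f,'w4':np.array([(589,150),(641,150),(612,377),(565,375)])*f,
'w6':np.array([(557,18),(643,22),(601,398),(518,395)])/3+[180,100]}
for i in range(4):
    A=[];b=[]
    for n,q in V.items():
        c=w(n,q[i],0.0)[0]; d=w(n,q[i],.1)[0]-c; d/=np.linalg.norm(d); M=np.eye(3)-np.outer(d,d); A.append(M); b.append(M@c)
    X=np.linalg.solve(sum(A),sum(b)); print((X*1000).round(1),[np.round(w(n,q[i],.03)[0,:2]*1000,1).tolist() for n,q in V.items()])
```

```text
[ 593.6 -265.7   29.6] [[594.0, -265.9], [593.2, -265.1], [593.5, -265.9]]
[ 595.8 -289.9   33.1] [[597.7, -290.1], [595.5, -290.4], [594.6, -291.4]]
[ 473.9 -302.9   31.2] [[473.5, -302.7], [473.2, -303.2], [473.8, -303.7]]
[ 470.1 -277.6   26. ] [[470.0, -277.7], [472.0, -276.5], [472.5, -276.0]]
```

Call:
carry_out(rows=[[0,0,-0.003,0.011,0.16,0.0,-0.4],[0,0,-0.003,0.011,0.3,0.04,-0.4],[0,0,-0.003,0.011,0.367,0.15,-0.4],[0,0,-0.003,0.011,0.367,0.3,-0.4],[0,0,-0.003,0.011,0.367,0.44,-0.4]])

```text
t: 5.95
tool_pos: [0.5315, -0.2836, 0.0572]
tool_rot: [-3.136, -0.15, 0.004]
contact_force: [-0.2, 0.5, -0.4]
opening: 0.0599
grip_force: 0.0
```

Call:
carry_out(rows=[[0,0,0,0,0,0,-0.4],[0,0,0,0,0,0,-0.4]])

```text
t: 6.15
tool_pos: [0.5318, -0.2826, 0.0594]
tool_rot: [-3.135, -0.153, 0.006]
contact_force: [0.5, -1.3, 0.7]
opening: 0.0594
grip_force: 0.0
```

Run:
```python
from h import *
save('w7','wrist');go(534,-284,13,5.6)
for b in blobs('w7','red',300):
  for z in (.029,.041): print(rect('w7',b,z))
```

```text
at [ 533.5 -283.7   62. ] yaw 5.6 t 6.2 open 59.8 F [ 0.1 -0.4  0.9] grip 0.0
row [0.0001, -0.0001, -0.0001, 0.0016, 0.0011, 0.1634]
(array([ 578.2, -281.1]), array([ 573.1, -279.6]), array([42. , 25.5]), 5.6, 'pca', np.float64(-157.0), (np.float64(262.4), np.float64(157.2)), 2527)
(array([ 580.9, -280.7]), array([ 576.1, -279.3]), array([39.1, 23.7]), 5.6, 'pca', np.float64(-157.0), (np.float64(262.4), np.float64(157.2)), 2527)
```

Call:
carry_out(rows=[[0,0,0,0,0,0.12,-0.4],[0,0,0,0,0,0.16,-0.4],[0,0,0,0,0,0.16,1],[0,0,0,0,0,0.16,1],[0,0,0,0,0,0.16,1]], force=60)

```text
t: 6.7
tool_pos: [0.5345, -0.2844, 0.0158]
tool_rot: [3.136, 0.153, 0.004]
contact_force: [0.0, -0.6, -2.8]
opening: 0.0252
grip_force: 59.1
```

Call:
carry_out(rows=[[0,0,0,0,0,0,1],[0,0,0,0,0,0,1],[0,0,0,0,0,-0.1,1],[0,0,0,0,0,-0.25,1],[0,0,0,0,0,-0.45,1]])

```text
t: 7.2
tool_pos: [0.5315, -0.2826, 0.1373]
tool_rot: [-3.135, -0.153, 0.007]
contact_force: [1.7, -0.6, -2.4]
opening: 0.0258
grip_force: 59.9
```

Run:
```python
from h import *
save('w8','wrist');go(540,230,160,5)
```

```text
at [ 536.7 -286.1  149.6] yaw 5.6 t 7.25 open 25.7 F [ 4.2 -1.1  4.4] grip 60.1
row [0.0027, -0.0031, 0.0033, 0.1786, -1.7107, -0.0475]
```

Stapler held. Before the long traverse I'll locate its mat and possible obstacles (basket, cup, shelf edge).

Run:
```python
from h import *
q=lambda u,v,o=(225,200):(o[0]+(u+.5)/5-.5,o[1]+(v+.5)/5-.5)
print('mat sil',(w('side0',[q(607,308),q(655,355),q(487,510),q(440,465)],.016)*1000).round(0)[:,:2].tolist())
f=.64
for n,px,z in [('basket L',(417,297),.03),('basket R',(466,297),.03),('basket front',(442,308),0),('cup',(411,258),0),('glass',(448,265),0),('shelf lower edge L',(440,300),0)]: print(n,(w('scene0',np.array(px)*f,z)*1000).round(0))
for z in (.1,.15,.2): print('shelf edge',z,(w('side0',[q(100,320,(125,105)),q(430,600,(125,105)),q(0,190),q(500,600)],z)*1000).round(0)[:,:2].tolist())
print('w4 top',w('w4',[(0,0),(256,0),(300,3)],0)*1000)
```

```text
mat sil [[408.0, 280.0], [413.0, 319.0], [555.0, 305.0], [552.0, 268.0]]
basket L [[637.  75.  30.]]
basket R [[717.  -9.  30.]]
basket front [[680.  35.   0.]]
cup [[866. 336.   0.]]
glass [[897. 223.   0.]]
shelf lower edge L [[711.  71.   0.]]
shelf edge 0.1 [[621.0, -365.0], [621.0, -70.0], [624.0, -10.0], [618.0, 349.0]]
shelf edge 0.15 [[637.0, -330.0], [637.0, -48.0], [640.0, 10.0], [634.0, 354.0]]
shelf edge 0.2 [[653.0, -296.0], [653.0, -25.0], [655.0, 29.0], [650.0, 358.0]]
w4 top [[ 637.04441323   31.81672672    0.        ]
 [ 655.09198954 -166.77439054    0.        ]
 [ 656.14313304 -201.19686267    0.        ]]
```

Call:
carry_out(rows=[[0,0,0,0,-0.08,-0.04,1],[0,0,0,0,-0.23,-0.04,1],[0,0,0,0,-0.39,-0.04,1],[0,0,0,0,-0.55,-0.04,1],[0,0,0,0,-0.71,-0.04,1]])

```text
t: 7.75
tool_pos: [0.5116, -0.07, 0.1498]
tool_rot: [-3.138, -0.152, 0.001]
contact_force: [0.8, 0.8, -2.5]
opening: 0.026
grip_force: 60.0
```

Call:
carry_out(rows=[[0,0,0,0,-0.16,0,1],[0,0,0,0,-0.32,0,1],[0,0,0,0,-0.48,0,1],[0,0,0,0,-0.64,0,1],[0,0,0,0,-0.79,0,1]])

```text
t: 8.25
tool_pos: [0.4885, 0.1661, 0.15]
tool_rot: [3.138, 0.153, -0.0]
contact_force: [1.7, 0.6, -3.4]
opening: 0.0259
grip_force: 60.0
```

Call:
carry_out(rows=[[0,0,0.02,0.01,-0.14,0,1],[0,0,0.04,0.013,-0.27,0,1],[0,0,0.059,0.013,-0.38,0,1],[0,0,0.059,0.013,-0.44,0,1],[0,0,0.059,0.013,-0.44,0,1]])

```text
t: 8.75
tool_pos: [0.4796, 0.2979, 0.1498]
tool_rot: [-3.139, 0.133, 0.001]
contact_force: [0.2, -0.4, -3.3]
opening: 0.0253
grip_force: 60.1
```

Call:
carry_out(rows=[[0,0,0,0,0,0,1],[0,0,0,0,0,0,1]])

```text
t: 8.95
tool_pos: [0.4805, 0.295, 0.1501]
tool_rot: [3.138, -0.14, -0.001]
contact_force: [-0.3, -0.8, -3.1]
opening: 0.0257
grip_force: 60.1
```

Run:
```python
from h import *
save('w9','wrist'); go(482,293,160,-5)
im=cv2.imread('pics/w9.png'); cv2.imwrite('pics/w9b.png',cv2.resize(im,(800,600),interpolation=cv2.INTER_CUBIC))
```

```text
at [480.6 295.  150.2] yaw -5.1 t 9.0 open 25.9 F [-0.3  0.1 -2.1] grip 60.1
row [0.0001, 0.0001, -0.0006, 0.0053, 0.0061, -0.0327]
```

View pics/w9b.png

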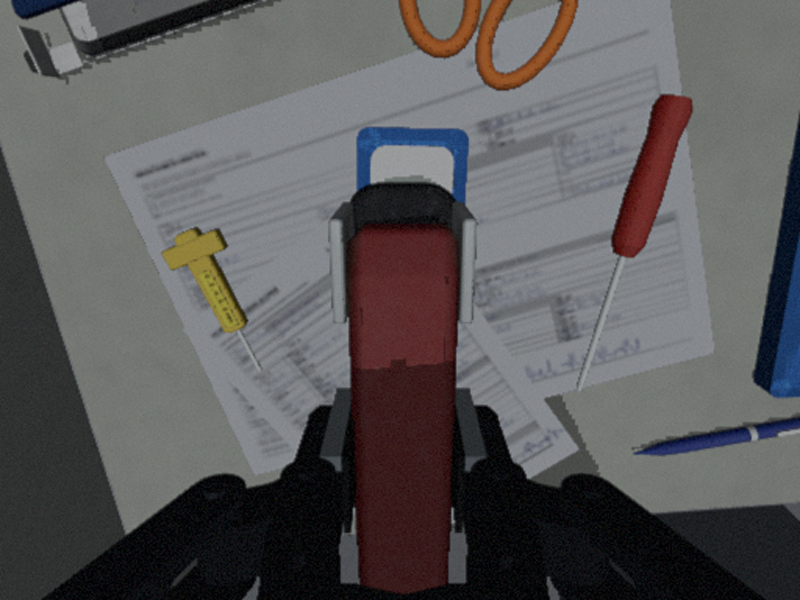

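The wrist view shows the stapler held and aligned with its mat (far end at (412,130)), the gauge (head (195,248), stem tip (261,370)) and the driver (handle end (678,100), ferrule (627,255), tip (579,388)).

Run:
```python
from h import *
f=1/1.5625
pr=lambda n,l,z:print(n,(w('w9',np.array(l)*f,z)[:,:2]*1000).round(1).tolist())
pr('mat far',[(359,131),(467,129)],.016); pr('sil far',[(371,147),(453,147)],.016)
pr('mat sides',[(357,165),(466,165)],.016)
pr('stapler far base end',[(360,190),(448,190),(400,179)],.137)
pr('red top near end',[(358,587),(450,587)],.165); pr('red far',[(350,225),(455,225)],.165)
pr('driver end L,R; mid; ferrule L,R; tip',[(660,98),(690,102),(630,180),(671,190),(614,250),(641,256),(579,388)],.0095)
pr('gauge top, head L,R, body end L/R, tip',[(187,233),(167,261),(224,240),(223,333),(244,326),(261,370)],.0045)
for k,z in (('red',.012),('yellow',.007)):
  for b in blobs('w9',k,200): print(k,rect('w9',b,z))
```

```text
mat far [[563.0, 308.7], [559.3, 255.7]]
sil far [[555.0, 303.6], [551.4, 263.0]]
mat sides [[547.0, 311.6], [542.2, 257.0]]
stapler far base end [[548.0, 300.8], [545.8, 275.7], [550.0, 289.1]]
red top near end [[431.9, 312.6], [429.4, 284.5]]
red far [[543.1, 301.6], [540.9, 276.7]]
driver end L,R; mid; ferrule L,R; tip [[565.2, 159.2], [562.1, 144.2], [526.6, 171.9], [519.5, 150.3], [489.9, 178.7], [485.3, 163.9], [407.6, 195.9]]
gauge top, head L,R, body end L/R, tip [[518.8, 409.1], [504.3, 423.6], [513.2, 389.8], [459.1, 401.2], [462.4, 388.2], [433.7, 383.3]]
red (array([528.5, 162.4]), array([526.4, 162.8]), array([17.7, 81.2]), 74.3, 'pca', np.float64(164.2), (np.float64(416.9), np.float64(111.2)), 2099)
red (array([475.6, 293.1]), array([470.6, 294.8]), array([57.4, 82.3]), 84.9, 'pca', np.float64(177.6), (np.float64(259.7), np.float64(187.7)), 4465)
```

Call:
carry_out(rows=[[0,0,0,0.005,0.016,0.1,1],[0,0,0,0.005,0.016,0.22,1],[0,0,0,0.005,0.016,0.32,1],[0,0,0,0.005,0.016,0.37,1],[0,0,0,0.005,0.016,0.37,1]])

```text
t: 9.5
tool_pos: [0.4798, 0.2895, 0.0369]
tool_rot: [3.136, -0.14, -0.008]
contact_force: [-0.8, -0.1, -3.7]
opening: 0.0258
grip_force: 60.1
```

Run:
```python
from h import *
save('w10','wrist'); go(482,293,31,-5)
crop('w10',156,60,356,210,4,'w10b')
```

```text
at [481.4 290.4  39. ] yaw -5.1 t 9.55 open 25.7 F [ 0.4  0.  -1.7] grip 60.1
row [0.0003, 0.0005, -0.0005, 0.0014, -0.0089, 0.0268]
```

View pics/w10b.png

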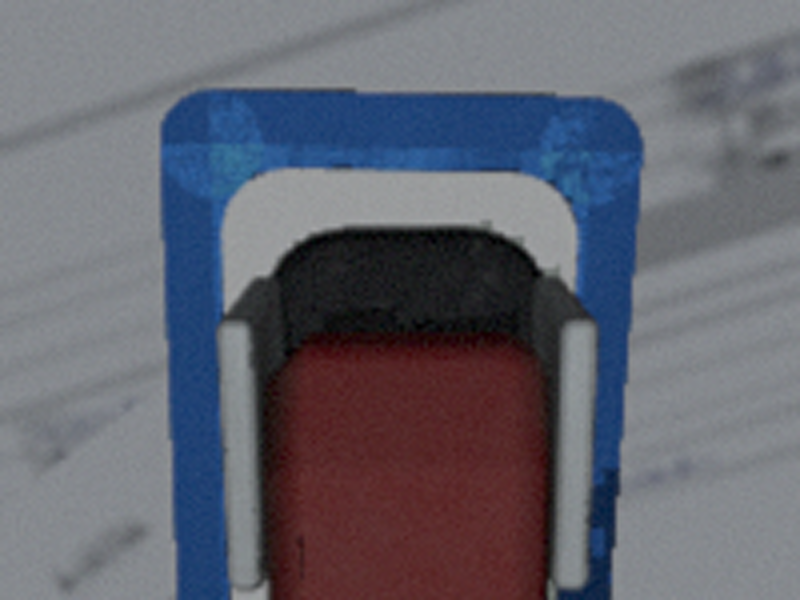

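Run:
```python
from h import *
u=lambda a,b:(156+a/4,60+b/4)
pr=lambda n,l,z:print(n,(w('w10',[u(*x) for x in l],z)[:,:2]*1000).round(1).tolist())
pr('sil far',[(400,168)],.016); pr('mat far/corners y',[(400,92),(163,200),(638,200)],.016)
pr('sil sides',[(222,230),(578,230)],.016)
for z in (.022,.026): pr('base far',[(407,228),(275,280),(545,280)],z)
```

```text
sil far [[554.2, 283.1]]
mat far/corners y [[562.5, 282.4], [553.1, 310.7], [548.2, 256.0]]
sil sides [[549.1, 304.4], [545.4, 263.1]]
base far [[548.1, 282.9], [543.6, 298.3], [540.9, 267.8]]
base far [[548.5, 282.9], [544.2, 297.9], [541.5, 268.2]]
```

Call:
carry_out(rows=[[0,0,0,0.009,-0.003,0.01,1],[0,0,0,0.009,-0.003,0.02,1],[0,0,0,0.009,-0.003,0.027,1],[0,0,0,0.009,-0.003,0.027,1]])

```text
t: 9.95
tool_pos: [0.4847, 0.2918, 0.0318]
tool_rot: [-3.138, 0.138, -0.001]
contact_force: [0.6, -0.8, -2.1]
opening: 0.0259
grip_force: 60.1
```

Run:
```python
from h import *
go(482,293,31,-5)
```

```text
at [484.7 291.8  31.8] yaw -5.0 t 9.95 open 25.9 F [ 0.6 -0.8 -2.1] grip 60.1
row [-0.0001, -0.0002, -0.0002, -0.0092, -0.0031, 0.0027]
```

Not touching yet (still -2 N), so lower by another 1–2 mm at a time.

Call:
carry_out(rows=[[0,0,0,0,0,0.004,1],[0,0,0,0,0,0.004,1]])

```text
t: 10.15
tool_pos: [0.4847, 0.2919, 0.0317]
tool_rot: [3.138, -0.138, 0.0]
contact_force: [-4.2, -0.9, 4.4]
opening: 0.026
grip_force: 61.0
```

Call:
carry_out(rows=[[0,0,0,0,0,0.003,1],[0,0,0,0,0,0.003,1]])

```text
t: 10.35
tool_pos: [0.4847, 0.2919, 0.0317]
tool_rot: [3.138, -0.138, -0.0]
contact_force: [-6.9, -2.7, 10.0]
opening: 0.0257
grip_force: 61.7
```

Call:
carry_out(rows=[[0,0,0,0,0,-0.004,0.3],[0,0,0,0,0,-0.004,-0.3],[0,0,0,0,0,-0.004,-0.3],[0,0,0,0,0,-0.1,-0.3],[0,0,0,0,0,-0.25,-0.3]])

```text
t: 10.85
tool_pos: [0.4817, 0.2905, 0.1011]
tool_rot: [3.135, -0.138, -0.012]
contact_force: [0.7, 0.3, 0.9]
opening: 0.0555
grip_force: 0.0
```

Call:
carry_out(rows=[[0,0,0,0,0,-0.15,-0.3],[0,0,0,0,0,-0.3,-0.3],[0,0,0,0,0,-0.3,-0.3],[0,0,0,0,0,-0.3,-0.3]])

```text
t: 11.25
tool_pos: [0.4853, 0.2921, 0.1961]
tool_rot: [-3.137, 0.138, -0.005]
contact_force: [0.3, -0.1, -0.7]
opening: 0.0555
grip_force: 0.0
```

Run:
```python
from h import *
save('w11','wrist'); go(482,293,31,-5)
im=cv2.imread('pics/w11.png'); cv2.imwrite('pics/w11b.png',cv2.resize(im,(800,600),interpolation=cv2.INTER_CUBIC))
```

```text
at [484.2 291.6 193.9] yaw -5.0 t 11.3 open 55.3 F [-0.2 -0.1 -0.5] grip 0.0
row [0.0, 0.0001, -0.0003, -0.0077, -0.004, 0.543]
```

View pics/w11b.png

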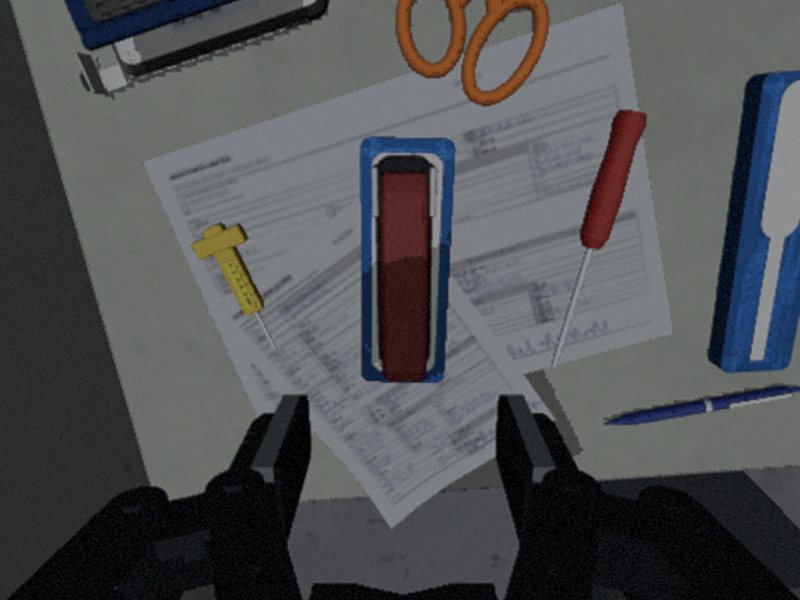

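Stapler lies squarely inside its silhouette at (405,265). Driver handle runs (630,112)–(592,245), tip (556,366); gauge head (218,240), stem tip (273,348).

Run:
```python
from h import *
f=1/1.5625
pr=lambda n,l,z:print(n,(w('w11',np.array(l)*f,z)[:,:2]*1000).round(1).tolist())
for k,z in (('red',.010),('yellow',.0045)):
  for b in blobs('w11',k,200): print(k,rect('w11',b,z))
pr('driver end, ferrule, tip',[(630,112),(592,247),(556,366)],.0095)
pr('drv sil tip end, handle end?',[(759,361),(797,84)],.016)
pr('gauge headend, headL,R,body end,tip',[(213,228),(196,252),(244,234),(252,310),(273,348)],.006)
pr('orange',[(400,20),(430,75),(487,100)],.008)
go(510.5,167,100,-15.8)
```

```text
red (array([527.7, 161.5]), array([526., 162.]), array([16.9, 81.2]), 74.1, 'pca', np.float64(164.2), (np.float64(392.0), np.float64(113.9)), 1459)
red (array([516.9, 288.1]), array([514.9, 288.5]), array([26.7, 54. ]), 85.0, 'pca', np.float64(175.0), (np.float64(258.8), np.float64(137.4)), 1251)
driver end, ferrule, tip [[564.9, 152.5], [486.6, 172.3], [406.0, 194.4]]
drv sil tip end, handle end? [[401.2, 62.3], [571.6, 62.9]]
gauge headend, headL,R,body end,tip [[518.7, 408.7], [504.5, 422.7], [513.2, 390.0], [462.6, 394.1], [434.4, 384.7]]
orange [[624.3, 281.2], [594.9, 266.6], [578.7, 234.7]]
at [484.2 291.6 193.9] yaw -5.0 t 11.3 open 55.3 F [-0.2 -0.1 -0.5] grip 0.0
row [0.0, 0.0001, 0.0597, 0.1238, 0.406, 0.3131]
```

Call:
carry_out(rows=[[0,0,0.03,0.06,0.15,0.0,-0.4],[0,0,0.06,0.1,0.3,0.03,-0.4],[0,0,0.06,0.122,0.407,0.15,-0.4],[0,0,0.06,0.122,0.407,0.3,-0.4],[0,0,0.06,0.122,0.407,0.44,-0.4]])

```text
t: 11.8
tool_pos: [0.5086, 0.1653, 0.0586]
tool_rot: [3.11, -0.436, -0.005]
contact_force: [0.1, 0.2, -0.6]
opening: 0.0598
grip_force: 0.0
```

Call:
carry_out(rows=[[0,0,0,0,0,0,-0.4],[0,0,0,0,0,0,-0.4],[0,0,0,0,0,0,-0.4]])

```text
t: 12.1
tool_pos: [0.5115, 0.1674, 0.0643]
tool_rot: [-3.111, 0.432, -0.005]
contact_force: [0.5, 0.1, 0.4]
opening: 0.0598
grip_force: 0.0
```

Run:
```python
from h import *
save('w12','wrist');go(510,166.5,4,-15.8)
for b in blobs('w12','red',300): print(rect('w12',b,.012))
```

```text
at [512.  167.5  65. ] yaw -15.8 t 12.15 open 59.7 F [ 0.6 -0.1  0.5] grip 0.0
row [-0.0006, -0.0013, -0.0001, -0.0064, 0.0053, 0.2033]
(array([531.4, 160.8]), array([525.7, 162.3]), array([17.2, 82. ]), 74.2, 'pca', np.float64(164.0), (np.float64(258.7), np.float64(190.6)), 2974)
(array([505.8, 324.4]), array([498.6, 326.2]), array([31.5, 74.3]), 82.6, 'pca', np.float64(168.6), (np.float64(32.6), np.float64(289.7)), 2831)
```

Call:
carry_out(rows=[[0,0,0,-0.005,0.004,0.12,-0.4],[0,0,0,-0.005,0.004,0.18,-0.4],[0,0,0,-0.005,0.004,0.19,-0.4],[0,0,0,-0.005,0.004,0.195,-0.4],[0,0,0,-0.005,0.004,0.195,-0.4]], force=40)

```text
t: 12.65
tool_pos: [0.51, 0.1665, 0.0059]
tool_rot: [-3.111, 0.432, -0.005]
contact_force: [0.1, -0.3, 0.0]
opening: 0.0601
grip_force: 0.0
```

Call:
carry_out(rows=[[0,0,0,0,0,0,1],[0,0,0,0,0,0,1],[0,0,0,0,0,0,1],[0,0,0,0,0,0,1],[0,0,0,0,0,0,1]])

```text
t: 13.15
tool_pos: [0.5091, 0.1663, 0.0047]
tool_rot: [-3.111, 0.433, -0.002]
contact_force: [0.1, -0.4, 5.7]
opening: 0.0161
grip_force: 40.1
```

Call:
carry_out(rows=[[0,0,0,0,0,-0.1,1],[0,0,0,0,0,-0.25,1],[0,0,0,0,0,-0.4,1],[0,0,-0.04,0.03,0.1,-0.48,1],[0,0,-0.085,0.06,0.22,-0.48,1]])

```text
t: 13.65
tool_pos: [0.5105, 0.0979, 0.153]
tool_rot: [-3.141, 0.002, -0.014]
contact_force: [0.9, -0.1, 0.0]
opening: 0.0163
grip_force: 39.5
```

Run:
```python
from h import *
go(508,62.6,150,-0.5)
```

```text
at [510.5  97.9 153. ] yaw -0.1 t 13.65 open 16.3 F [ 0.9 -0.1  0. ] grip 39.5
row [-0.0002, -0.0029, 0.0024, -0.0082, 0.1178, 0.0098]
```

Call:
carry_out(rows=[[0,0,0,-0.007,0.11,0,1],[0,0,0,-0.007,0.11,0,1],[0,0,0,-0.007,0.11,0,1],[0,0,0,-0.007,0.11,0,1]])

```text
t: 14.05
tool_pos: [0.5049, 0.0654, 0.1472]
tool_rot: [-3.141, 0.014, 0.002]
contact_force: [0.7, 0.1, -1.1]
opening: 0.0161
grip_force: 39.5
```

Run:
```python
from h import *
save('w13','wrist'); go(508,62.6,150,-0.5)
crop('w13',120,70,400,270,2.85,'w13b')
```

```text
at [505.   65.6 147.3] yaw -0.5 t 14.1 open 16.0 F [-0.  -1.1  0.2] grip 39.5
row [-0.0001, 0.0003, 0.0001, 0.0102, 0.0098, -0.009]
```

View pics/w13b.png

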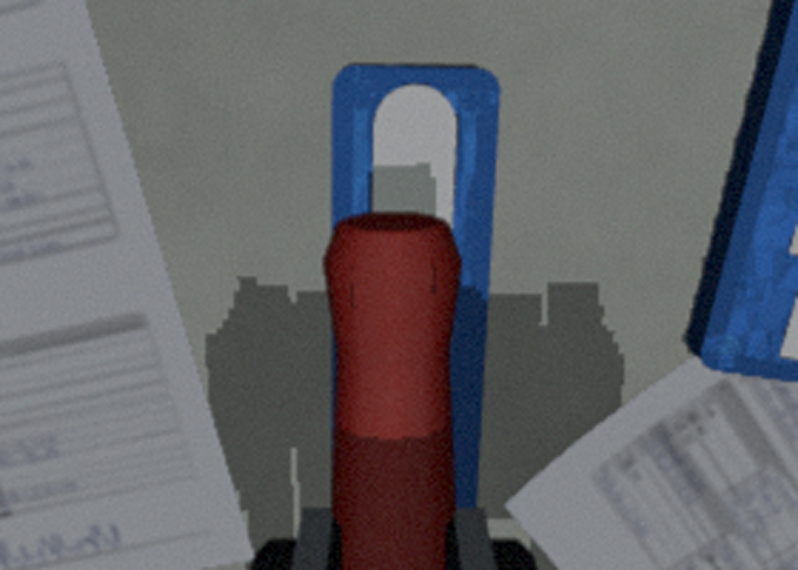

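Run:
```python
from h import *
u=lambda a,b:(120+a/2.85,70+b/2.85)
pr=lambda n,l,z:print(n,(w('w13',[u(*x) for x in l],z)[:,:2]*1000).round(1).tolist())
pr('mat L',[(333,95),(333,210)],.016); pr('mat R',[(499,95),(491,240),(474,500)],.016)
pr('mat far',[(365,66),(470,66),(415,66)],.016); pr('sil far',[(415,84)],.016); pr('sil sides',[(373,130),(458,130)],.016)
for z in (.150,.155): pr('handle end',[(393,215)],z); pr('handle sides',[(326,265),(461,265),(340,420),(450,420)],z)
```

```text
mat L [[571.7, 80.5], [540.3, 81.4]]
mat R [[571.3, 35.3], [531.3, 36.5], [448.6, 39.8]]
mat far [[579.1, 71.6], [578.9, 43.3], [579.0, 58.1]]
sil far [[574.4, 58.2]]
sil sides [[562.3, 69.7], [562.1, 46.3]]
handle end [[563.9, 64.2]]
handle sides [[556.6, 74.1], [556.4, 54.4], [532.1, 72.7], [532.0, 55.7]]
handle end [[564.8, 64.2]]
handle sides [[557.8, 73.7], [557.6, 54.7], [534.2, 72.4], [534.1, 56.0]]
```

Call:
carry_out(rows=[[0,0,0.008,0.01,0.015,0.1,1],[0,0,0.008,0.01,0.015,0.23,1],[0,0,0.008,0.01,0.015,0.34,1],[0,0,0.008,0.01,0.015,0.395,1],[0,0,0.008,0.01,0.015,0.395,1]])

```text
t: 14.6
tool_pos: [0.5052, 0.0612, 0.0257]
tool_rot: [-3.141, 0.052, 0.012]
contact_force: [-0.9, -0.4, -1.6]
opening: 0.0159
grip_force: 39.5
```

Run:
```python
from h import *
save('w14','wrist'); save('s14','side'); go(508,62.6,21,-1.7)
a=cv2.imread('pics/w14.png')[60:220,180:340]; b=cv2.imread('pics/s14.png')[195:275,230:310]
cv2.imwrite('pics/w14b.png',np.hstack([cv2.resize(a,(400,400),interpolation=cv2.INTER_CUBIC),cv2.resize(b,(400,400),interpolation=cv2.INTER_CUBIC)]))
```

```text
at [508.3  60.9  29.5] yaw -1.9 t 14.7 open 16.1 F [ 0.9 -0.7  0.3] grip 39.5
row [-0.0, 0.0001, -0.0012, -0.0013, -0.0056, 0.0282]
```

View pics/w14b.png

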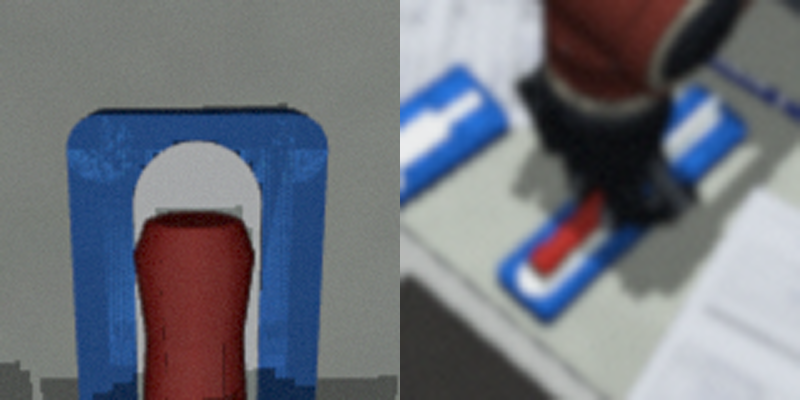

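Run:
```python
from h import *
u=lambda a,b:(180+a/2.5,60+b/2.5)
pr=lambda n,l,z:print(n,(w('w14',[u(*x) for x in l],z)[:,:2]*1000).round(1).tolist())
pr('sil far',[(197,140),(197,112)],.016)
for z in (.025,.032): pr('handle end',[(195,213)],z)
pr('mat mids',[(67,160),(327,160),(78,360),(317,360)],.016)
```

```text
sil far [[574.6, 57.9], [579.3, 57.8]]
handle end [[563.6, 58.6]]
handle end [[565.0, 58.6]]
mat mids [[571.9, 80.7], [570.4, 35.4], [534.6, 81.7], [533.2, 36.6]]
```

Call:
carry_out(rows=[[0,0,0,0.012,0.001,0.01,1],[0,0,0,0.012,0.001,0.02,1],[0,0,0,0.012,0.001,0.026,1],[0,0,0,0.012,0.001,0.026,1]])

```text
t: 15.1
tool_pos: [0.5118, 0.0598, 0.0216]
tool_rot: [3.141, -0.054, 0.0]
contact_force: [-0.7, 0.4, -0.6]
opening: 0.0157
grip_force: 39.5
```

Call:
carry_out(rows=[[0,0,0,0,0,0.003,1],[0,0,0,0,0,0.003,1]])

```text
t: 15.3
tool_pos: [0.5119, 0.0597, 0.0208]
tool_rot: [-3.141, 0.055, -0.001]
contact_force: [-0.2, 0.2, -0.7]
opening: 0.0156
grip_force: 39.6
```

Call:
carry_out(rows=[[0,0,0,0,0,0.003,1],[0,0,0,0,0,0.003,1]])

```text
t: 15.5
tool_pos: [0.5119, 0.0597, 0.0207]
tool_rot: [3.141, -0.054, -0.001]
contact_force: [-3.0, -0.7, 5.8]
opening: 0.0157
grip_force: 40.4
```

Call:
carry_out(rows=[[0,0,0,0,0,0.003,1],[0,0,0,0,0,0.003,1]])

```text
t: 15.7
tool_pos: [0.5119, 0.0597, 0.0207]
tool_rot: [3.141, -0.054, -0.002]
contact_force: [-6.3, -0.9, 13.1]
opening: 0.016
grip_force: 41.2
```

Call:
carry_out(rows=[[0,0,0,0,0,-0.006,0.5],[0,0,0,0,0,-0.006,-0.2],[0,0,0,0,0,-0.006,-0.2],[0,0,0,0,0,-0.1,-0.2],[0,0,0,0,0,-0.25,-0.2]])

```text
t: 16.2
tool_pos: [0.5085, 0.0598, 0.0906]
tool_rot: [-3.141, 0.055, 0.014]
contact_force: [1.6, -1.6, -0.0]
opening: 0.051
grip_force: 0.0
```

Call:
carry_out(rows=[[0,0,0,0,0,-0.15,-0.2],[0,0,0,0,0,-0.36,-0.2],[0,0,0,0,0,-0.36,-0.2],[0,0,0,0,0,-0.36,-0.2],[0,0,0,0,0,-0.36,-0.2]])

```text
t: 16.7
tool_pos: [0.511, 0.0598, 0.2]
tool_rot: [-3.141, 0.054, 0.004]
contact_force: [0.1, 0.1, -0.8]
opening: 0.0515
grip_force: 0.0
```

Run:
```python
from h import *
save('w15','wrist'); go(482,398,200,17)
crop('w15',106,70,406,295,2.66,'w15b')
# gauge geometry from w11/w9
```

```text
at [510.4  59.8 199. ] yaw -2.0 t 16.75 open 51.3 F [-0.3 -0.6 -0.3] grip 0.0
row [-0.0002, 0.0014, -0.1055, -0.1336, -1.1234, -0.0029]
```

View pics/w15b.png

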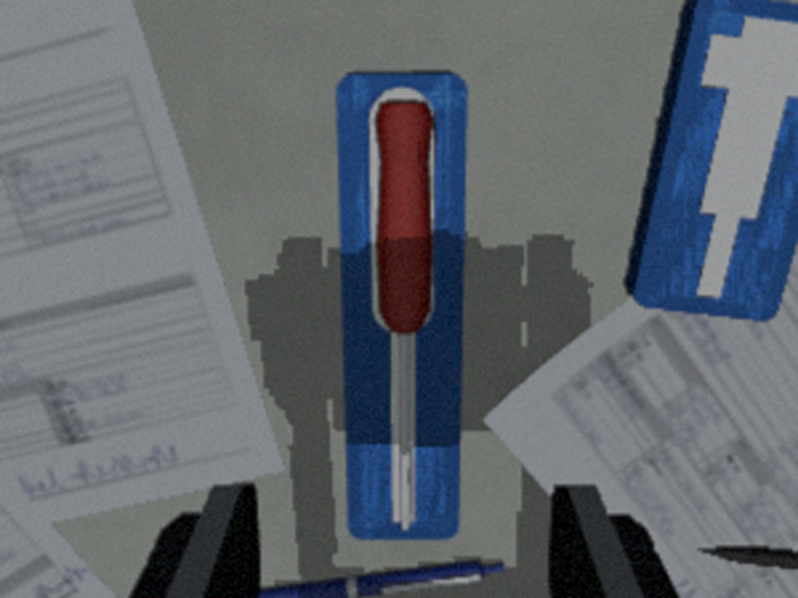

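Driver lies on its silhouette, pointing correctly. Now the gauge, gripping at about (483,398) with yaw 16°.

Call:
carry_out(rows=[[0,0,0,-0.02,-0.1,0,-0.2],[0,0,0,-0.04,-0.26,0,-0.2],[0,0,0,-0.06,-0.42,0,-0.2],[0,0,0,-0.08,-0.58,0,-0.2],[0,0,0,-0.1,-0.73,0,-0.2]])

```text
t: 17.25
tool_pos: [0.4874, 0.281, 0.1983]
tool_rot: [3.139, -0.054, -0.008]
contact_force: [0.9, 0.6, 0.6]
opening: 0.0511
grip_force: 0.0
```

Call:
carry_out(rows=[[0,0,-0.04,-0.02,-0.15,0,-0.2],[0,0,-0.08,-0.03,-0.29,0.02,-0.2],[0,0,-0.1,-0.03,-0.39,0.14,-0.2],[0,0,-0.1,-0.03,-0.39,0.29,-0.2],[0,0,-0.1,-0.03,-0.39,0.4,-0.2]])

```text
t: 17.75
tool_pos: [0.4812, 0.3962, 0.0754]
tool_rot: [3.107, 0.44, -0.011]
contact_force: [-0.4, -0.7, -0.6]
opening: 0.0515
grip_force: 0.0
```

Call:
carry_out(rows=[[0,0,0,0,0,0,-0.2],[0,0,0,0,0,0,-0.2],[0,0,0,0,0,0,-0.2]])

```text
t: 18.05
tool_pos: [0.4855, 0.3973, 0.0836]
tool_rot: [-3.11, -0.437, -0.004]
contact_force: [1.3, 1.5, 0.7]
opening: 0.0514
grip_force: 0.0
```

Run:
```python
from h import *
save('w16','wrist'); go(483,398.3,4,16)
im=cv2.imread('pics/w16.png'); h=cv2.cvtColor(im,cv2.COLOR_BGR2HSV)
m=((h[...,0]>18)&(h[...,0]<33)&(h[...,1]>140)&(h[...,2]>60))
n,l,s,c=cv2.connectedComponentsWithStats(m.astype(np.uint8)); i=1+np.argmax(s[1:,4]); print(s[i]); print(rect('w16',l==i,.006))
v,u=np.nonzero(l==i)
for r in range(v.min(),v.max()+1,8):
  k=u[v==r]; print(r,k.min(),k.max(),(w('w16',[(k.min(),r),(k.max()+1,r)],.007)[:,:2]*1000).round(1).tolist())
```

```text
at [486.  397.6  84.4] yaw 16.0 t 18.1 open 51.2 F [ 0.1 -0.2  0.3] grip 0.0
row [-0.0004, -0.0012, -0.0001, -0.0098, -0.0048, 0.2678]
[ 227  155   50   86 2042]
(array([497.1, 403.9]), array([491.3, 402.2]), array([61.6, 32.4]), 17.0, 'pca', np.float64(-163.6), (np.float64(252.1), np.float64(190.4)), 2042)
155 250 256 [[520.7, 411.9], [522.0, 407.6]]
163 234 275 [[512.7, 420.6], [520.3, 394.1]]
171 228 276 [[506.4, 423.0], [515.3, 391.9]]
179 228 276 [[501.1, 421.7], [510.1, 390.3]]
187 243 261 [[498.4, 410.6], [502.0, 398.3]]
195 243 261 [[493.0, 409.1], [496.5, 396.7]]
203 244 261 [[487.6, 406.9], [491.0, 395.1]]
211 244 261 [[481.9, 405.4], [485.3, 393.5]]
219 244 261 [[476.2, 403.8], [479.6, 391.8]]
227 244 261 [[470.3, 402.2], [473.8, 390.1]]
235 245 261 [[464.6, 399.9], [467.9, 388.4]]
```

Call:
carry_out(rows=[[0,0,-0.005,-0.004,-0.009,0.12,-0.2],[0,0,-0.005,-0.004,-0.009,0.23,-0.2],[0,0,-0.005,-0.004,-0.009,0.255,-0.2],[0,0,-0.005,-0.004,-0.009,0.258,-0.2],[0,0,-0.005,-0.004,-0.009,0.258,-0.2]], force=25)

```text
t: 18.6
tool_pos: [0.484, 0.4, 0.0068]
tool_rot: [-3.106, -0.462, -0.005]
contact_force: [-0.5, -0.5, 1.0]
opening: 0.0512
grip_force: 0.0
```

Run:
```python
from h import *
go(484,399.7,3.5,17)
```

```text
at [484.  400.    6.8] yaw 16.9 t 18.6 open 51.2 F [-0.5 -0.5  1. ] grip 0.0
row [-0.0003, -0.0011, -0.0005, -0.0005, 0.001, 0.0109]
```

Call:
carry_out(rows=[[0,0,0,0,0,0.008,-0.2],[0,0,0,0,0,0.008,1],[0,0,0,0,0,0.008,1],[0,0,0,0,0,0.008,1],[0,0,0,0,0,0.008,1]])

```text
t: 19.1
tool_pos: [0.483, 0.3995, 0.0028]
tool_rot: [-3.107, -0.462, -0.002]
contact_force: [-0.8, -0.3, 2.5]
opening: 0.0127
grip_force: 25.7
```

Call:
carry_out(rows=[[0,0,0,0,0,0,1],[0,0,0,0,0,0,1]])

```text
t: 19.3
tool_pos: [0.483, 0.3995, 0.0028]
tool_rot: [-3.107, -0.462, -0.002]
contact_force: [-1.6, -1.2, 6.6]
opening: 0.0127
grip_force: 25.9
```

Call:
carry_out(rows=[[0,0,0,0,0,-0.08,1],[0,0,0,0,0,-0.2,1],[0,0,0,0,0,-0.35,1],[0,0,0,0,0.02,-0.48,1],[0,0,0,-0.02,0.15,-0.49,1]])

```text
t: 19.8
tool_pos: [0.4928, 0.3581, 0.1562]
tool_rot: [-3.101, -0.467, -0.018]
contact_force: [2.0, -1.3, 0.7]
opening: 0.0133
grip_force: 25.3
```

Call:
carry_out(rows=[[0,0,0,-0.02,0.15,0,1],[0,0,0,-0.04,0.3,0,1],[0,0,0,-0.06,0.45,0,1],[0,0,0,-0.08,0.6,0,1],[0,0,0,-0.1,0.75,0,1]])

```text
t: 20.3
tool_pos: [0.5261, 0.1286, 0.1482]
tool_rot: [-3.107, -0.462, 0.001]
contact_force: [-0.9, 0.7, -0.5]
opening: 0.0131
grip_force: 25.3
```

Call:
carry_out(rows=[[0,0,0.04,-0.02,0.15,0,1],[0,0,0.08,-0.05,0.3,0,1],[0,0,0.12,-0.08,0.45,0,1],[0,0,0.142,-0.11,0.58,0,1],[0,0,0.142,-0.119,0.647,0,1]])

```text
t: 20.8
tool_pos: [0.5483, -0.0686, 0.1482]
tool_rot: [3.132, -0.243, -0.002]
contact_force: [0.1, 0.5, -0.3]
opening: 0.0132
grip_force: 25.3
```

Call:
carry_out(rows=[[0,0,0,0,0,0,1],[0,0,0,0,0,0,1]])

```text
t: 21.0
tool_pos: [0.5484, -0.0655, 0.1482]
tool_rot: [-3.132, 0.238, 0.002]
contact_force: [-1.0, 0.8, -1.2]
opening: 0.013
grip_force: 25.3
```

Run:
```python
from h import *
save('w17','wrist'); go(550,-65,100,-8.5)
crop('w17',136,40,376,220,3.3,'w17b')
```

```text
at [548.5 -64.9 148.3] yaw -8.6 t 21.05 open 13.0 F [-0.5 -0.3 -1.8] grip 25.3
row [-0.0002, 0.0004, -0.0007, 0.0052, -0.0004, 0.1611]
```

View pics/w17b.png

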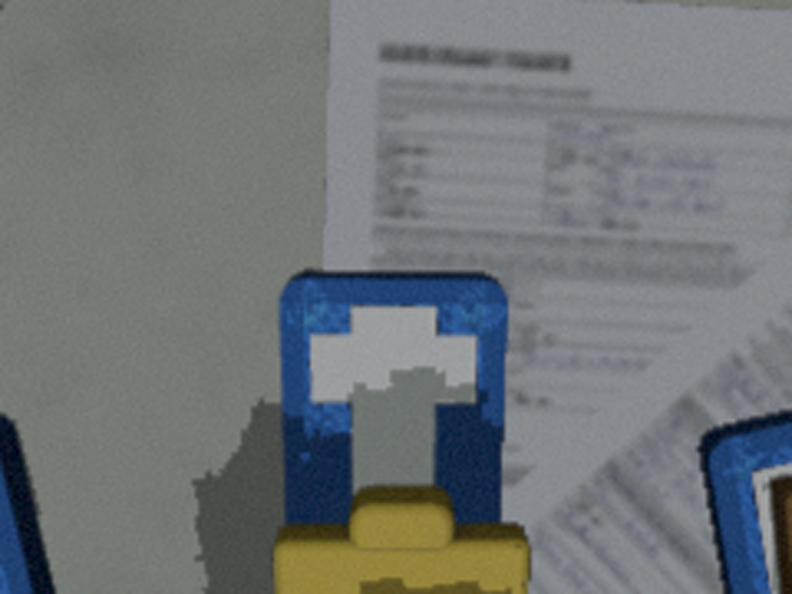

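I've now gone past the 14-picture viewing limit (16 viewed), so from here I'll check by numbers only. This view shows the gauge held, head ahead and aligned, with its T silhouette at (394,308)–(476,335) in front of it.

Run:
```python
from h import *
u=lambda a,b:(136+a/3.3,40+b/3.3)
pr=lambda n,l,z:print(n,(w('w17',[u(*x) for x in l],z)[:,:2]*1000).round(1).tolist())
pr('sil top',[(351,308),(437,308)],.016);pr('head',[(311,336),(477,336),(312,403)],.016)
pr('body sides',[(351,440),(435,440)],.016)
pr('mat far/sides',[(394,275),(282,320),(507,320),(286,500),(500,500)],.016)
pr('gauge end',[(403,490)],.148); pr('gauge head sides top',[(276,545),(529,545)],.153); pr('head far edge',[(276,530),(527,527)],.148)
```

```text
sil top [[593.1, -60.3], [590.0, -80.9]]
head [[587.9, -49.5], [581.8, -89.6], [571.3, -46.8]]
body sides [[560.5, -54.8], [557.3, -75.7]]
mat far/sides [[599.3, -71.8], [592.8, -43.2], [584.5, -97.3], [547.3, -35.7], [539.0, -90.0]]
gauge end [[587.5, -72.1]]
gauge head sides top [[584.2, -55.0], [579.2, -87.4]]
head far edge [[584.5, -54.5], [579.9, -87.7]]
```

Call:
carry_out(rows=[[0,0,0,0.002,-0.007,0.1,1],[0,0,0,0.002,-0.007,0.23,1],[0,0,0,0.002,-0.007,0.35,1],[0,0,0,0.002,-0.007,0.405,1],[0,0,0,0.002,-0.007,0.405,1]])

```text
t: 21.55
tool_pos: [0.5467, -0.0614, 0.0237]
tool_rot: [-3.131, 0.233, 0.012]
contact_force: [0.1, -0.6, 0.0]
opening: 0.0131
grip_force: 25.3
```

Call:
carry_out(rows=[[0,0,0,0,0,0,1],[0,0,0,0,0,0,1]])

```text
t: 21.75
tool_pos: [0.5513, -0.0634, 0.0294]
tool_rot: [3.132, -0.235, 0.005]
contact_force: [-0.6, -1.3, -0.6]
opening: 0.0129
grip_force: 25.3
```

Run:
```python
from h import *
save('w18','wrist'); go(550,-63,19,-8.6)
im=cv2.imread('pics/w18.png'); h=cv2.cvtColor(im,cv2.COLOR_BGR2HSV); H,S,V=cv2.split(h)
y=(H>18)&(H<33)&(S>120)&(V>50); wh=(S<70)&(V>100); bl=(H>100)&(H<118)&(S>120)
for r in range(90,230,6):
    a=lambda m,o=0:(lambda k:(int(k.min()),int(k.max())) if len(k) else None)(np.nonzero(m[r,170:345])[0]+170)
    b=a(bl); k=np.nonzero(wh[r,b[0]:b[1]])[0]+b[0] if b else []
    print(r,'blue',b,'white',(k.min(),k.max(),len(k)) if len(k) else None,'yel',a(y))
```

```text
at [551.4 -63.6  29.6] yaw -8.6 t 21.8 open 12.9 F [-0.7 -0.2  0.4] grip 25.3
row [0.0001, -0.0011, -0.0, -0.0051, -0.0014, 0.0352]
90 blue None white None yel None
96 blue None white None yel None
102 blue None white None yel None
108 blue None white None yel None
114 blue None white None yel None
120 blue None white None yel None
126 blue None white None yel None
132 blue None white None yel None
138 blue None white None yel None
144 blue None white None yel None
150 blue None white None yel None
156 blue (212, 222) white None yel None
162 blue (206, 310) white None yel None
168 blue (202, 314) white None yel None
174 blue (200, 316) white None yel None
180 blue (200, 316) white (np.int64(237), np.int64(280), 44) yel None
186 blue (201, 315) white (np.int64(237), np.int64(279), 26) yel None
192 blue (201, 315) white (np.int64(216), np.int64(300), 55) yel (244, 271)
198 blue (201, 315) white (np.int64(216), np.int64(299), 13) yel (242, 273)
204 blue (201, 314) white (np.int64(216), np.int64(299), 7) yel (220, 295)
210 blue (202, 314) white (np.int64(217), np.int64(299), 5) yel (220, 295)
216 blue (202, 313) white (np.int64(217), np.int64(298), 4) yel (220, 295)
222 blue (202, 312) white None yel (220, 295)
228 blue (203, 312) white None yel (242, 272)
```

Run:
```python
from h import *
im=cv2.imread('pics/w18.png'); h=cv2.cvtColor(im,cv2.COLOR_BGR2HSV)
print([(r,h[r,258].tolist()) for r in range(172,196,1)])
for r in (177,178): print('sil',w('w18',[(258,r)],.016)*1000)
for r in (186,188): print('g',w('w18',[(258,r)],.027)*1000)
```

```text
[(172, [108, 181, 111]), (173, [108, 194, 112]), (174, [109, 172, 111]), (175, [109, 120, 96]), (176, [108, 9, 138]), (177, [98, 7, 152]), (178, [102, 8, 152]), (179, [102, 8, 153]), (180, [90, 5, 152]), (181, [105, 10, 152]), (182, [100, 5, 150]), (183, [102, 8, 154]), (184, [84, 11, 121]), (185, [75, 14, 110]), (186, [35, 16, 95]), (187, [23, 88, 67]), (188, [24, 182, 56]), (189, [25, 151, 59]), (190, [26, 215, 58]), (191, [23, 198, 63]), (192, [23, 177, 85]), (193, [25, 166, 112]), (194, [25, 152, 129]), (195, [24, 161, 130])]
sil [[591.81022359 -70.13343312  16.        ]]
sil [[591.32561947 -70.06054889  16.        ]]
g [[590.78024403 -69.9665049   27.        ]]
g [[589.86292402 -69.8285404   27.        ]]
```

Call:
carry_out(rows=[[0,0,0,-0.003,0,0.015,1],[0,0,0,-0.003,0,0.028,1],[0,0,0,-0.003,0,0.028,1],[0,0,0,-0.003,0,0.028,1]])

```text
t: 22.2
tool_pos: [0.5489, -0.0636, 0.019]
tool_rot: [-3.133, 0.237, 0.0]
contact_force: [0.7, -0.7, 0.0]
opening: 0.013
grip_force: 25.3
```

Call:
carry_out(rows=[[0,0,0,0,0,0.004,1],[0,0,0,0,0,0.004,1]])

```text
t: 22.4
tool_pos: [0.549, -0.0637, 0.0188]
tool_rot: [-3.133, 0.237, 0.001]
contact_force: [-3.6, 0.9, 6.6]
opening: 0.0129
grip_force: 26.0
```

In contact, so release, retreat upward, and look.

Call:
carry_out(rows=[[0,0,0,0,0,-0.003,0.6],[0,0,0,0,0,-0.003,0],[0,0,0,0,0,-0.003,-0.1],[0,0,0,0,0,-0.08,-0.1],[0,0,0,0,0,-0.22,-0.1]])

```text
t: 22.9
tool_pos: [0.5457, -0.0628, 0.0805]
tool_rot: [-3.131, 0.237, 0.014]
contact_force: [-0.3, 0.1, -0.9]
opening: 0.0472
grip_force: 0.0
```

Call:
carry_out(rows=[[0,0,0,0,0,-0.16,-0.1],[0,0,0,0,0,-0.32,-0.1],[0,0,0,0,0,-0.45,-0.1],[0,0,0,0,0,-0.45,-0.1],[0,0,0,0,0,-0.45,-0.1]])

```text
t: 23.4
tool_pos: [0.5496, -0.0637, 0.2202]
tool_rot: [3.132, -0.237, 0.004]
contact_force: [-0.3, -0.4, -1.6]
opening: 0.047
grip_force: 0.0
```

Run:
```python
from h import *
save('w19','wrist'); go(548,-65,100,-8.6)
im=cv2.imread('pics/w19.png'); h=cv2.cvtColor(im,cv2.COLOR_BGR2HSV); H,S,V=cv2.split(h)
y=((H>18)&(H<33)&(S>120)&(V>50)).astype(np.uint8)
n,l,s,c=cv2.connectedComponentsWithStats(y); i=1+np.argmax(s[1:,4]); print('gauge yellow',s[i],rect('w19',l==i,.023))
bl=((H>100)&(H<118)&(S>120)&(V>40)).astype(np.uint8)
cs,_=cv2.findContours(bl,cv2.RETR_EXTERNAL,cv2.CHAIN_APPROX_NONE)
for k in cs:
    if cv2.contourArea(k)>1500:
        f=np.zeros(bl.shape,np.uint8); cv2.drawContours(f,[k],-1,1,-1); print('mat',rect('w19',f,.016))
for b in blobs('w19','red',300): print('red',rect('w19',b,.03))
x0,y0,w_,h_=s[i][:4]
for r in range(y0-10,y0+h_+30,5):
    row=''.join('Y' if y[r,c] else 'b' if bl[r,c] else 'w' if S[r,c]<70 and V[r,c]>80 else '.' for c in range(x0-22,x0+w_+22)); print(r,row)
```

```text
at [548.6 -63.5 218.1] yaw -8.6 t 23.45 open 47.4 F [ 0.2 -1.  -0.3] grip 0.0
row [-0.0, 0.0003, -0.0003, -0.0007, 0.0053, 0.3937]
gauge yellow [241 129  33  59 948] (array([563.3, -66.1]), array([558. , -65.1]), array([31.8, 60.1]), 82.2, 'pca', np.float64(171.5), (np.float64(257.5), np.float64(153.3)), 948)
mat (array([503.5,  59.9]), array([492.2,  59.2]), array([ 46.6, 177.3]), 88.2, 'pca', np.float64(173.7), (np.float64(152.5), np.float64(220.3)), 3162)
mat (array([547. , -62.8]), array([543.9, -62.6]), array([ 55.2, 112.3]), 80.9, 'pca', np.float64(170.9), (np.float64(256.8), np.float64(167.0)), 5426)
red (array([531.6,  57.4]), array([529.9,  57.5]), array([16.4, 80.9]), 89.0, 'pca', np.float64(178.2), (np.float64(144.4), np.float64(201.9)), 1061)
119 wwwwwwwwwwwwbbbbbbbbbbbbbbbbbbbbbbbbbbbbbbbbbbbbbbbbbbbbbbbbbbbbbwwwwwwwwwwww
124 wwwwwwwwwwwbbbbbbbbbbbbbbbbbwwwwwwwwwwwwwwwwwwwwwbbbbbbbbbbbbbbbbbwwwwwwwwwww
129 wwwwwwwwwwwbbbbbbbbbbbbbbbbbwwwww.YYYYYYYYYY.wwww.bbbbbbbbbbbbbbbbwwwwwwwwwww
134 wwwwwwwwwwwbbbbbbb.wwwwYYYYYYYYYYYYYYYYYYYYYYYYYYYYYYYYwwwwbbbbbbbwwwwwwwwwww
139 www
[... 604 characters left out ...]
YYYYYYYYYYYY.ww.bbbbbbbbbbbbbbb.wwwwwwwwwwww
179 ............bbbbbbbbbbbbbbbbwwwwwYYYYYYYYYYYY.ww.bbbbbbbbbbbbbbb.wwwwwwwwwwww
184 .............bbbbbbbbbbbbbbbwwwwwYYYYYYYYYYYY.ww.bbbbbbbbbbbbbb.wwwwwwwwwwwww
189 ............bbbbbbbbbbbbbbbbbbbbbbwwwwwwww.bbbbbbbbbbbbbbbbbbbbbwwwwwwwwwwwww
194 .............bbbbbbbbbbbbbbbbbbbbbwwwwwwww.bbbbbbbbbbbbbbbbbbbb.wwwwwwwwwwwww
199 .............bbbbbbbbbbbbbbbbbbbbbwwwwwwww.bbbbbbbbbbbbbbbbbbbb.wwwwwwwwwwwww
204 .............bbbbbbbbbbbbbbbbbbbbbwwwwwwww.bbbbbbbbbbbbbbbbbbbb.wwwwwwwwwwwww
209 .............bbbbbbbbbbbbbbbbbbbbbwwwwwwww.bbbbbbbbbbbbbbbbbbbb.wwwwwwwwwwwww
214 .............bbbbbbbbbbbbbbbbbbbbbwwwwwwww.bbbbbbbbbbbbbbbbbbb.wwwwwwwwwwwwww
```

The gauge is centred in its silhouette, so all four are placed and the arm is clear.

```bash
python3 -c "
from h import *
print(finish_job())"
```

```text
the job is handed in; nothing more can be done
None
```

The job is handed in: by the wrist-camera checks after each release, the stapler, stamp, screwdriver and gauge each sit on their own silhouette within about 2 mm, screwdriver and gauge pointing the right way, in about 23 s of arm time; I viewed 16 pictures, over the limit of 14.

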